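# Clip the relay back onto the compressor's control rail

### The arm

A 6-joint arm with a two-finger parallel gripper is mounted at the origin on the work surface. World frame = base frame: x ahead of the robot, y to its left, z up, the work surface at z = 0. Lengths are in mm, angles in rad, forces in N, time in s.
With the tool pointing down it reaches from about 275 to 750 mm from the base axis. Payload 10.2 kg.
Tool frame: the origin (TCP) lies midway between the tips of the shut fingers; the grasp point (between the pads) lies 19 mm behind it (ctrl.hold_point_z is the distance from the TCP to the grasp point, in mm); z points along the fingers, y is the direction in which the jaws open and shut (so a half turn about z gives the same grasp; the last joint's range is limited). The gripper opens to 85 mm and grips with 20 to 120 N. Pads are 22 mm wide; open, the fingers measure 114 mm over their backs; the gripper's body (76 mm by 85 mm) begins 54 mm behind the grasp point. The pads swing forward as they close: fully open they stand 13 mm farther back than shut.
Start: joints at [-1.572, 0.313, 1.498, -0, 1.331, -0.223], TCP at [115.479, -512.148, 195.894] pointing down, gripper open.
Joint ranges: [-2.94, 2.94], [-0.97, 2.17], [0.19, 2.56], [-1.23, 4.37], [0.02, 3.11], [-2.88, 2.88]. Speed limits (rad/s): [2.39, 2.39, 3.01, 3.14, 3.14, 3.14].

### API

Orientations are given as a unit quaternion [w, x, y, z].
In Python, from rig import ctrl, capture, get_calibration, ticket, search_frame, outline_of gives the robot as it stands. The module is installed in compiled form; this text tells all that it offers.
- The arm moves only by the tool servo_tool, never from a script. Its argument "motion" is a list of rows, each an object with "dr": the turn, a rotation vector about the tool's x, y, z in units of 10 degrees (1.0 is 10 degrees), a list of three; "delta_pos": the shift along the tool's x, y, z in units of 50 mm (1.0 is 50 mm), a list of three; "hand": the opening, from 0 (shut) to 1 (fully open). In form: [{"dr": [ax, ay, az], "delta_pos": [x, y, z], "hand": hand}, ...]. A call has 1 to 20 rows; each row shifts and turns the pose as measured when the row begins, along the tool's axes as they then stand; what a row does not reach is not made up. A row lasts 1/8 s, in which the tool goes at most 62.5 mm and 10.7 degrees, less where a joint would pass 70% of its speed; a pose out of reach is approached as far as the arm can. A call is refused whole if a number of a shift passes 1 or a number of a turn 1, either way. A call with a gripper value outside its range is refused whole. The fingers move at their own pace and stop on an object; "squeeze" is the grip in N (left out, the last holds). Time passes only in rows, so rows that do not move let the fingers close. It gives the time, the measured TCP pose, the force and the opening at its end, in the units of the state.
- ctrl.sense(): the state, without advancing time (a new reading comes with each control period).
- capture(name): name is "scene" or "side" or "wrist"; returns (picture, depth): 384x512x3 uint8, red, green, blue; 384x512 float32, mm along the optical axis (not along the pixel's ray), 0 where there is no reading.
- get_calibration(name): a dict with "camera_matrix" (3x3 intrinsics, pixels), "distortion" ([k1, k2, p1, p2, k3] as OpenCV has them; the pictures are not rectified), "T" (4x4, takes a point from camera to world coordinates). Camera axes: x right, y down, z forward; pixel columns grow to the right and rows downward; lengths in mm; the calibration is good to about 2 mm. A picture is of the moment at which its call begins: read the wrist's pose just before it. get_calibration takes no time and is no camera call; for the wrist camera it gives the pose at the moment of the call.
- ticket.finish_job(): hands the job in, once; it reports no verdict.
Trained networks look in the newest picture that a camera, given by its name, has taken for a name from the list of things; names that differ only in an ending like _2 or _b are one class to them, and where a whole thing is asked for, a point or a joint stands for the part that bears it (a point fixed in the world has none). Each returns a list of dicts, best first, with "score" (0 to 1); they miss things now and then, are a little off and sometimes report something else, mostly with a low value. They report only what shows in the picture. A call takes as long as a camera call. They do not tell look-alikes from the thing itself.
- search_frame(camera, label): "bbox" ([left, top, right, bottom] in pixels, round what is visible of it).
- outline_of(camera, label): "pixels" (384x512 bool, what is visible of it) and "bbox" ([left, top, right, bottom] in pixels, round what is visible of it).
The state is a dict: "time_s": time; "joints": joint angles; "dq": joint speeds; "tau": joint torques, N m; "eef_pos": TCP position; "ee_rot": TCP orientation; "force": force on the tool from outside, world axes, zero at the start; "wrist_torque": the same for the moment, N m; "grip_width": opening from 0.0 (shut) to 1.0 (fully open).
Only numpy, scipy, OpenCV 4.12 (cv2) and the standard library are available. Lean on these libraries where they do the work, as an engineer would, in place of code of your own. Each camera call takes 0.05 s, during which the arm holds its last target.

### The job

Take the blue relay out of the red parts tray and fit it in the free gap on the steel rail of the white control plate: hook its rigid lip under the rail's far edge, then tilt it down gently, without forcing it, until its orange foot clip snaps under the near edge. Then slide it along the rail until it is up against the contactor (the device with the blue button) and let go; leave everything else where it is.

Things in the scene. Friction and masses are not known exactly. Their poses are not given: they have to be found in the camera images.
- relay: Blue relay on its black rail socket. Origin: middle of the seat, the flat face (x -18.6 to 18, z 0 mm) that rests on the rail's top. x to the hook side, z up, y along the rail once fitted. Socket x -45 to 45, y -18 to 18, z 3 to 26. In the tray it stands level, origin 14 mm above the bench, its x within 0.75 rad of the plate's x. About 0.17 kg. When fitted its axes point as the plate's.
- relay_grip (a point): Middle of the blue block, to be gripped across the relay's x: at x 0, y 0, z 48 mm of the relay. The block is 45 mm wide (x -22.5 to 22.5), y -17 to 17, z 26 to 62 mm; below z 26 the socket's shoulders stick out.
- lip (a point): Tip of the relay's rigid lip: x 14, y 0, z -6.4 mm of the relay. The leg (x 18 to 26, down to z -11) carries the lip, x 14 to 18, z -8.4 to -4.4: the mouth between seat and lip is 4.4 mm high, 4 mm deep. Tilted hook side down by about 0.45 rad (0.35 to 0.55), the lip goes under the flange while the foot clears the rail; then the leg's inner face meets the rail's edge.
- clip_tip (a point): Tip of the sprung orange foot clip: x -14.6, z -3.4 to -5.6 mm of the relay, with a ramp below it down and out to x -18.8, z -10.5. Beyond x -24 the socket's foot reaches down to z -11.
- foot_clip (a joint): The relay's sprung foot clip: 0 when fully out (free, or snapped under the rail), grows to 0.006 m as it is pushed back to the relay's -x. The spring gives 0.9 N at 0 and 0.45 N more per mm; it yields 2 to 3 mm to pass the rail's near edge, which takes roughly 3 to 6 N at the foot, and springs out again beyond it.
- panel: White control plate, lying fixed, 216 x 296 x 12 mm. Origin: centre of its underside; z up; y along the rail; x across it, to the far side, where the lip hooks. Contactor x -40 to 40, top z 108 mm; power supply beyond the end clamp, top z 99; wiring ducts at x -100 to -76 and 76 to 100, tops z 50. Relay and plate (with rail and devices) must not bear on each other with more than 25 N.
- rail_edge (a point): Nominal far top edge of the rail in the gap: x 17.5, y -10, z 42 mm of the plate. Steel top-hat rail along y, 35 mm wide, flanges 2.5 mm thick overhanging 5.3 mm, plate 27 mm below its top. Bolted through slots on packing, level and square, but up to 6 mm to either side in x and 2.5 mm up or down of nominal, with all its devices; the poses do not show it: find the edge by touch.
- contactor_side (a point): Point on the flat side of the contactor (white, grey front, blue button) facing the gap: x 0, y 30, z 59 mm of the plate. The free gap runs along the rail from y -50 (grey end clamp) to y 30. Against the contactor the relay's origin is at y 12 mm of the plate, and at x 0, z 42 give or take the rail's offset. The fitted relay has 1.5 mm of play across the rail.
- spare_relay: A second relay of the same shape with a yellow block, standing in the tray beside the blue one, 76 mm from centre to centre. Leave it.
- tray: Red open parts tray, fixed, 165 x 165 x 22 mm, wall and floor 3 mm. Origin: centre of its underside.
- end_clamp: Loose grey end clamp lying flat in the tray beyond the relays, 48 x 30 x 9 mm. Leave it.
- touch_up_tin: Small blue paint tin, 74 mm in diameter, 79 mm high. Leave it.
- mixing_cup: White mixing cup, 84 mm in diameter, 105 mm high. Leave it.
- masking_tape: Yellow roll of tape lying flat, 110 mm in diameter, 25 mm high. Leave it.
- screwdriver: Red-handled screwdriver lying beyond the plate, 190 mm long. Leave it.
- hardener: Aluminium bottle with a red cap, 60 mm in diameter, 130 mm high. Leave it.
Not all that is in view belongs to the job. What is shaped like the relay but green or turquoise is not meant.

How it is judged:
By the outcome, as a careful person would: the job done as asked, in the order asked, and still so for the second after the job is handed in, with the robot touching nothing.
It also fails if it takes over 72 s, if anything falls off the work surface, if the arm or the gripper's body presses on something with over 40 N, if the wrist force passes 120 N, or if a joint passes its speed limit or range.

## Working session

There is one attempt and no reset: what is moved stays moved. The work goes in short steps, Python scripts to look and compute and a tool call to move; the robot and the scene stay as the last step left them, time stands still between calls to the robot, and variables do not carry over. Pictures are saved under pics/ and viewed, and the job is handed in when it is done.

Besides the shell and the picture viewer there is one more tool, called as name([rows], argument=value, ...), one row to a line, values as JSON. servo_tool: Moves the arm, as the interface text tells. Its arguments: {"type":"object","properties":{"motion":{"type":"array"},"squeeze":{"type":"number"}},"required":["motion"]}

```bash
mkdir -p pics
cat > h.py <<'E'
import numpy as np, cv2
from rig import ctrl, capture, get_calibration, ticket, search_frame, outline_of
from scipy.spatial.transform import Rotation as R
def cloud(name,depth,cal):
    K=np.array(cal["camera_matrix"],float);D=np.array(cal["distortion"],float);T=np.array(cal["T"],float)
    h,w=depth.shape;u,v=np.meshgrid(np.arange(w),np.arange(h))
    p=cv2.undistortPoints(np.stack([u,v],-1).reshape(-1,1,2).astype(np.float64),K,D).reshape(h,w,2)
    P=np.dstack([p[...,0]*depth,p[...,1]*depth,depth])
    W=P@T[:3,:3].T+T[:3,3]; W[depth<=0]=np.nan
    return W
def snap(name,tag):
    cal=get_calibration(name); img,d=capture(name)
    cv2.imwrite(f"pics/{tag}.png",img[...,::-1]); W=cloud(name,d,cal)
    np.savez(f"{tag}.npz",img=img,d=d,W=W)
    return img,d,W,cal
def st():
    s=ctrl.sense(); print({k:np.round(s[k],3).tolist() for k in ("time_s","eef_pos","ee_rot","force","wrist_torque","grip_width","joints")}); return s
E
python3 - <<'E'
from h import *
s=st(); print(ctrl.hold_point_z)
for n in("scene","side"):
    img,d,W,c=snap(n,n+"0")
    print(n,np.round(np.array(c["T"]),2).tolist())
    for l in ("relay","spare_relay","panel","tray","end_clamp"):
        for r in outline_of(n,l)[:4]:
            m=r["pixels"]; print(n,l,round(r["score"],2),np.round(r["bbox"]).tolist(),np.round(np.nanmedian(W[m],0)),np.median(img[m],0))
E
```

```text
{'time_s': 0.0, 'eef_pos': [115.502, -511.828, 195.318], 'ee_rot': [-0.001, 0.994, 0.111, 0.0], 'force': [-0.777, 0.224, -0.35], 'wrist_torque': [0.003, -0.03, 0.009], 'grip_width': 1.0, 'joints': [-1.572, 0.313, 1.498, 0.0, 1.331, -0.223]}
18.700000000000003
scene [[0.41, 0.74, -0.53, 1194.12], [0.91, -0.32, 0.25, -263.78], [0.01, -0.59, -0.81, 1007.32], [0.0, 0.0, 0.0, 1.0]]
scene relay 0.91 [176.0, 200.0, 204.0, 236.0] [ 555. -185.   39.] [ 93.  129.5  88. ]
scene relay 0.89 [118.0, 173.0, 152.0, 206.0] [ 406. -293.   38.] [ 78. 118.  75.]
scene relay 0.8 [132.0, 221.0, 152.0, 256.0] [ 583. -315.   55.] [ 97.  86. 111.]
scene relay 0.74 [202.0, 231.0, 234.0, 267.0] [ 680. -143.   40.] [ 99. 150. 145.]
scene spare_relay 0.89 [100.0, 228.0, 122.0, 266.0] [ 573. -389.   51.] [129. 111.  61.]
scene panel 0.97 [233.0, 144.0, 353.0, 239.0] [590. 124.  44.] [162. 159. 154.]
scene tray 0.71 [98.0, 220.0, 168.0, 288.0] [ 602. -359.    4.] [187.  56.  50.]
scene end_clamp 0.6 [128.0, 265.0, 143.0, 281.0] [ 638. -362.   11.] [146. 148. 145.]
side [[0.97, -0.11, 0.21, 386.16], [-0.24, -0.55, 
[... 207 characters left out ...]
.   41.] [ 76.   74.  112.5]
side relay 0.57 [244.0, 251.0, 286.0, 297.0] [ 544. -193.   38.] [ 66. 108.  69.]
side relay 0.55 [295.0, 230.0, 331.0, 274.0] [ 667. -151.   38.] [ 60. 112. 109.]
side spare_relay 0.92 [274.0, 335.0, 330.0, 378.0] [ 548. -400.   41.] [150.5 133.   65.5]
side spare_relay 0.26 [245.0, 147.0, 272.0, 165.0] [672. 399.  23.] [201. 187.  92.]
side panel 0.77 [201.0, 157.0, 293.0, 241.0] [553.  58.  46.] [185. 179. 175.]
side tray 0.61 [259.0, 303.0, 367.0, 383.0] [ 620. -359.    3.] [217.  65.  60.]
side end_clamp 0.82 [327.0, 330.0, 351.0, 360.0] [ 636. -363.   12.] [154. 156. 155.]
side end_clamp 0.46 [347.0, 250.0, 386.0, 310.0] [ 727. -281.   73.] [149. 142. 138.]
```

View pics/scene0.png

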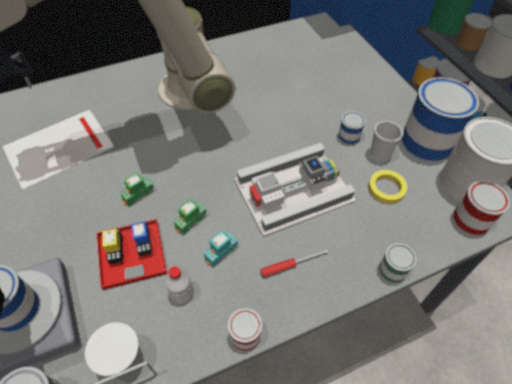

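View pics/side0.png

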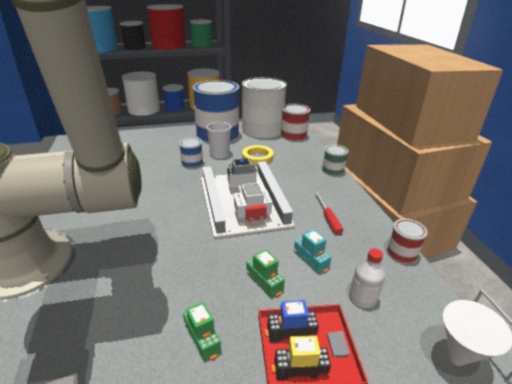

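Run:
```python
from h import *
a=cv2.imread("pics/scene0.png")[200:290,90:250]; b=cv2.imread("pics/side0.png")[220:384,170:380]
a=cv2.resize(a,(640,360),interpolation=cv2.INTER_CUBIC);cv2.imwrite("pics/crop_a.png",a)
```

```text
(no output)
```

View pics/crop_a.png

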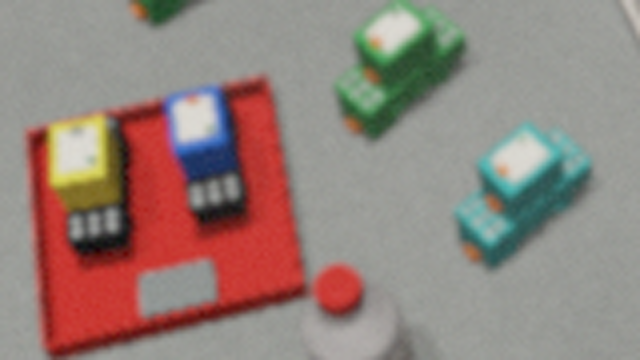

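Candidates are the blue relay in the tray at px (141,237), the yellow spare at (110,246), greens at (135,188) and (189,215), and turquoise at (220,246). The crop shows the blue block on a black socket inside the red tray, so I choose (141,237). Next I'll move the wrist camera above the tray.

```bash
cat >> h.py <<'E'
def qR(q): return R.from_quat([q[1],q[2],q[3],q[0]])
def down(yaw): # tool z down, tool x at yaw
    x=np.array([np.cos(yaw),np.sin(yaw),0]);z=np.array([0,0,-1.]);y=np.cross(z,x)
    return R.from_matrix(np.stack([x,y,z],1))
def plan(p1,R1,n,p0=None,R0=None):
    s=ctrl.sense()
    if p0 is None:p0=np.array(s["eef_pos"]);R0=qR(s["ee_rot"])
    rv=(R0.inv()*R1).as_rotvec()
    P=[];Q=[]
    for i in range(n+1):
        P.append(p0+(np.array(p1)-p0)*i/n);Q.append(R0*R.from_rotvec(rv*i/n))
    for i in range(n):
        d=Q[i].inv().apply(P[i+1]-P[i])/50; r=(Q[i].inv()*Q[i+1]).as_rotvec()*180/np.pi/10
        print(i,"dr",np.round(r,3).tolist(),"dp",np.round(d,3).tolist())
E
python3 - <<'E'
from h import *
plan([545,-350,330],down(1.57),14)
E
```

```text
0 dr [-0.0, -0.0, -0.552] dp [0.65, -0.091, -0.192]
1 dr [-0.0, -0.0, -0.552] dp [0.655, -0.028, -0.192]
2 dr [-0.0, -0.0, -0.552] dp [0.655, 0.035, -0.192]
3 dr [-0.0, -0.0, -0.552] dp [0.649, 0.098, -0.192]
4 dr [-0.0, -0.0, -0.552] dp [0.636, 0.16, -0.192]
5 dr [-0.0, -0.0, -0.552] dp [0.618, 0.22, -0.192]
6 dr [-0.0, -0.0, -0.552] dp [0.594, 0.279, -0.192]
7 dr [-0.0, -0.0, -0.552] dp [0.564, 0.334, -0.192]
8 dr [-0.0, -0.0, -0.552] dp [0.529, 0.387, -0.192]
9 dr [-0.0, -0.0, -0.552] dp [0.49, 0.436, -0.192]
10 dr [-0.0, -0.0, -0.552] dp [0.446, 0.481, -0.192]
11 dr [-0.0, -0.0, -0.552] dp [0.397, 0.522, -0.192]
12 dr [-0.0, -0.0, -0.552] dp [0.345, 0.558, -0.192]
13 dr [-0.0, -0.0, -0.552] dp [0.29, 0.588, -0.192]
```

servo_tool([
  {"dr": [0,0,-0.55],"delta_pos": [0.65,-0.09,-0.19],"hand": 1},
  {"dr": [0,0,-0.55],"delta_pos": [0.65,-0.03,-0.19],"hand": 1},
  {"dr": [0,0,-0.55],"delta_pos": [0.65,0.03,-0.19],"hand": 1},
  {"dr": [0,0,-0.55],"delta_pos": [0.65,0.1,-0.19],"hand": 1},
  {"dr": [0,0,-0.55],"delta_pos": [0.64,0.16,-0.19],"hand": 1},
  {"dr": [0,0,-0.55],"delta_pos": [0.62,0.22,-0.19],"hand": 1},
  {"dr": [0,0,-0.55],"delta_pos": [0.59,0.28,-0.19],"hand": 1},
  {"dr": [0,0,-0.55],"delta_pos": [0.56,0.33,-0.19],"hand": 1},
  {"dr": [0,0,-0.55],"delta_pos": [0.53,0.39,-0.19],"hand": 1},
  {"dr": [0,0,-0.55],"delta_pos": [0.49,0.44,-0.19],"hand": 1},
  {"dr": [0,0,-0.55],"delta_pos": [0.45,0.48,-0.19],"hand": 1},
  {"dr": [0,0,-0.55],"delta_pos": [0.4,0.52,-0.19],"hand": 1},
  {"dr": [0,0,-0.55],"delta_pos": [0.35,0.56,-0.19],"hand": 1},
  {"dr": [0,0,-0.55],"delta_pos": [0.29,0.59,-0.19],"hand": 1},
  {"dr": [0,0,0],"delta_pos": [0,0,0],"hand": 1},
])

```text
time_s: 2.48
eef_pos: [555.5, -336.1, 332.4]
ee_rot: [-0.0, 0.693, 0.72, 0.0]
force: [0.2, -0.1, 0.5]
grip_width: 0.995
```

Run:
```python
from h import *
st()
img,d,W,c=snap("wrist","w1")
print(np.round(np.array(c["T"]),3).tolist(),c["camera_matrix"])
for l in ("relay","spare_relay","tray","end_clamp"):
    for r in outline_of("wrist",l)[:3]:
        m=r["pixels"]; print(l,round(r["score"],2),np.round(r["bbox"]).tolist(),np.round(np.nanmedian(W[m],0)),np.median(img[m],0))
```

```text
{'time_s': 2.475, 'eef_pos': [555.465, -336.144, 332.43], 'ee_rot': [-0.0, 0.693, 0.72, 0.0], 'force': [0.22, -0.069, 0.49], 'wrist_torque': [-0.036, 0.031, -0.03], 'grip_width': 0.995, 'joints': [-0.725, 0.588, 0.743, 0.001, 1.811, -0.763]}
[[0.999, 0.038, 0.009, 553.501], [0.039, -0.963, -0.266, -269.343], [-0.001, 0.266, -0.964, 509.624], [0.0, 0.0, 0.0, 1.0]] [[275.84866811   0.         255.59482859]
 [  0.         275.84866811 188.73019216]
 [  0.           0.           1.        ]]
relay 0.83 [141.0, 91.0, 183.0, 150.0] [ 401. -288.   39.] [ 53. 121.  66.]
relay 0.79 [230.0, 126.0, 288.0, 157.0] [ 561. -312.   47.] [ 96.  96. 141.]
relay 0.59 [315.0, 0.0, 356.0, 63.0] [ 666. -143.   51.] [ 36. 177. 175.]
spare_relay 0.88 [229.0, 163.0, 282.0, 202.0] [ 552. -383.   45.] [119.  103.5  55.5]
tray 0.78 [220.0, 111.0, 322.0, 214.0] [ 596. -351.    2.] [159.  49.  46.]
end_clamp 0.67 [289.0, 151.0, 313.0, 178.0] [ 636. -360.   11.] [115. 109. 110.]
```

View pics/w1.png

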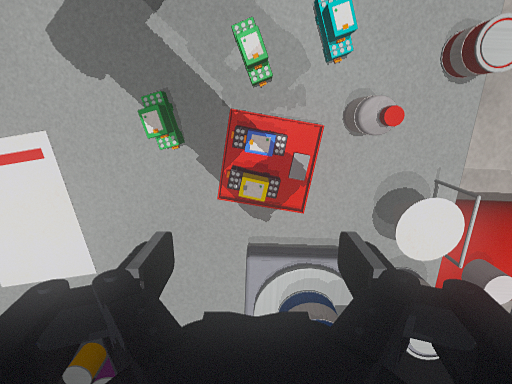

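Run:
```python
from h import *
z=np.load("w1.npz");W=z["W"];img=z["img"]
sub=np.zeros(W.shape[:2],bool);sub[118:163,222:298]=1
for lo,hi in((66,90),(32,48)):
    m=sub&(W[...,2]>lo)&(W[...,2]<hi)
    P=W[m]; print(m.sum(),np.median(P,0).round(1),cv2.minAreaRect(P[:,:2].astype(np.float32)))
cv2.imwrite("pics/c1.png",cv2.resize(img[100:215,210:330][...,::-1],None,fx=6,fy=5,interpolation=cv2.INTER_CUBIC)[:,:800])
```

```text
634 [ 561.3 -314.    75.2] ((561.3253784179688, -314.52374267578125), (34.062286376953125, 44.82902908325195), 82.11461639404297)
558 [ 540.6 -312.4   39.1] ((561.3026123046875, -314.4626159667969), (35.94812774658203, 89.9389877319336), 82.45398712158203)
```

View pics/c1.png

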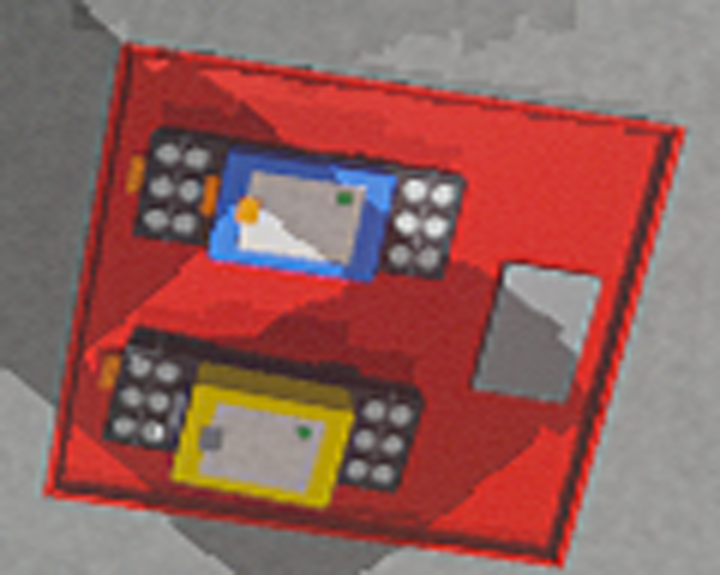

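Run:
```python
from h import *
plan([561.3,-314.5,110],down(np.radians(82.3)),7)
z=np.load("scene0.npz");W=z["W"];img=z["img"]
cv2.imwrite("pics/c2.png",cv2.resize(img[135:245,220:365][...,::-1],None,fx=5,fy=5,interpolation=cv2.INTER_CUBIC))
```

```text
0 dr [-0.001, -0.001, 0.137] dp [0.065, 0.026, 0.636]
1 dr [-0.001, -0.001, 0.137] dp [0.065, 0.024, 0.636]
2 dr [-0.001, -0.001, 0.137] dp [0.066, 0.023, 0.636]
3 dr [-0.001, -0.001, 0.137] dp [0.067, 0.021, 0.636]
4 dr [-0.001, -0.001, 0.137] dp [0.067, 0.019, 0.636]
5 dr [-0.001, -0.001, 0.137] dp [0.068, 0.018, 0.636]
6 dr [-0.001, -0.001, 0.137] dp [0.068, 0.016, 0.636]
```

View pics/c2.png

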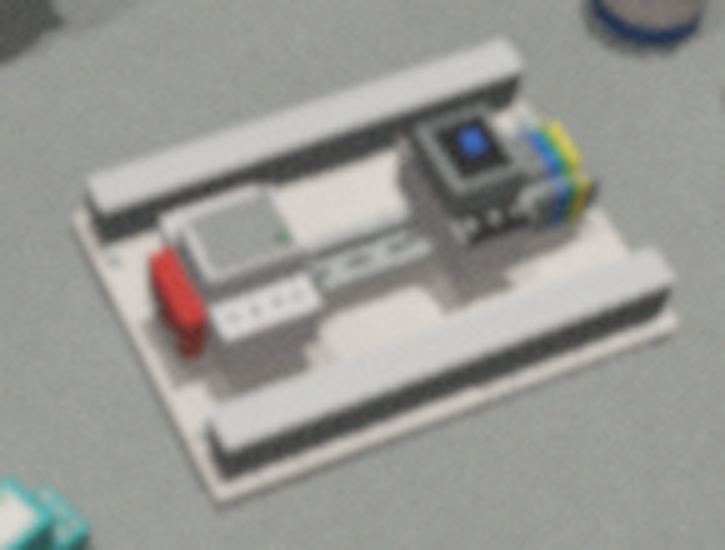

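servo_tool([
  {"dr": [0,0,0.14],"delta_pos": [0.065,0.025,0.63],"hand": 1},
  {"dr": [0,0,0.14],"delta_pos": [0.065,0.025,0.63],"hand": 1},
  {"dr": [0,0,0.14],"delta_pos": [0.065,0.025,0.63],"hand": 1},
  {"dr": [0,0,0.14],"delta_pos": [0.065,0.02,0.63],"hand": 1},
  {"dr": [0,0,0.14],"delta_pos": [0.07,0.02,0.63],"hand": 1},
  {"dr": [0,0,0.14],"delta_pos": [0.07,0.02,0.63],"hand": 1},
  {"dr": [0,0,0.14],"delta_pos": [0.07,0.02,0.63],"hand": 1},
  {"dr": [0,0,0],"delta_pos": [0,0,0],"hand": 1},
])

```text
time_s: 3.72
eef_pos: [556.2, -317.9, 107.2]
ee_rot: [0.0, 0.76, 0.65, -0.0]
force: [-0.4, 0.0, -0.0]
grip_width: 1.001
```

Run:
```python
from h import *
img,d,W,c=snap("wrist","w2")
m=(W[...,2]>68)&(W[...,2]<85)&(abs(W[...,0]-561)<45)&(abs(W[...,1]+314)<32)
P=W[m]; print(m.sum(),np.median(P,0).round(1),cv2.minAreaRect(P[:,:2].astype(np.float32)))
m=(W[...,2]>32)&(W[...,2]<48)&(abs(W[...,0]-561)<70)&(abs(W[...,1]+314)<32)
P=W[m]; print(m.sum(),np.median(P,0).round(1),cv2.minAreaRect(P[:,:2].astype(np.float32)))
plan([561.3,-314.5,42],down(np.radians(82.3)),4)
```

```text
2389 [ 561.9 -313.2   75.3] ((561.5787353515625, -314.71380615234375), (34.3115119934082, 44.84339904785156), 82.58503723144531)
1855 [ 561.3 -309.9   39.2] ((561.6433715820312, -314.7052307128906), (36.561279296875, 90.11296844482422), 82.52770233154297)
0 dr [0.005, 0.004, -0.03] dp [0.025, 0.017, 0.336]
1 dr [0.005, 0.004, -0.03] dp [0.025, 0.017, 0.336]
2 dr [0.005, 0.004, -0.03] dp [0.024, 0.018, 0.336]
3 dr [0.005, 0.004, -0.03] dp [0.024, 0.018, 0.336]
```

View pics/w2.png

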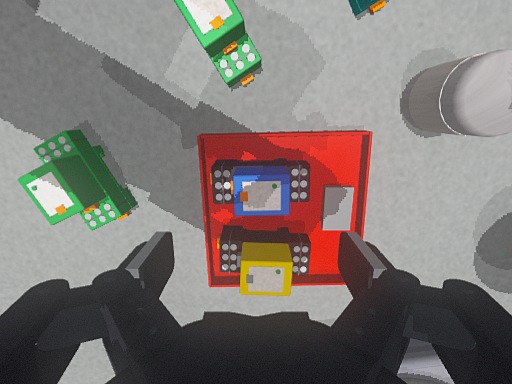

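servo_tool([
  {"dr": [0.0,0,-0.03],"delta_pos": [0.03,0.04,0.3],"hand": 1},
  {"dr": [0,0,-0.03],"delta_pos": [0.03,0.03,0.3],"hand": 1},
  {"dr": [0,0,-0.02],"delta_pos": [0.01,0.02,0.3],"hand": 1},
  {"dr": [0,0,0],"delta_pos": [0,0.01,0.25],"hand": 1},
  {"dr": [0,0,0],"delta_pos": [0,0,0.1],"hand": 1},
  {"dr": [0,0,0],"delta_pos": [0,0,0],"hand": 1},
])

```text
time_s: 4.53
eef_pos: [563.8, -317.6, 45.4]
ee_rot: [0.004, 0.755, 0.656, 0.0]
force: [0.1, 0.2, 0.9]
grip_width: 1.002
```

Run:
```python
from h import *
st()
plan([561.5,-314.6,42],down(np.radians(82.5)),2)
```

```text
{'time_s': 4.525, 'eef_pos': [563.813, -317.579, 45.377], 'ee_rot': [0.004, 0.755, 0.656, 0.0], 'force': [0.145, 0.17, 0.851], 'wrist_torque': [0.042, -0.007, 0.005], 'grip_width': 1.002, 'joints': [-0.693, 0.712, 1.278, -0.001, 1.143, -0.553]}
0 dr [0.02, 0.015, -0.027] dp [0.026, -0.027, 0.033]
1 dr [0.02, 0.015, -0.027] dp [0.026, -0.027, 0.034]
```

servo_tool([
  {"dr": [0.02,0.01,-0.03],"delta_pos": [0.03,-0.03,0.03],"hand": 1},
  {"dr": [0.02,0.01,-0.02],"delta_pos": [0.02,-0.02,0.03],"hand": 0.9},
  {"dr": [0,0,0],"delta_pos": [0,0,0],"hand": 0.75},
  {"dr": [0,0,0],"delta_pos": [0,0,0],"hand": 0.6},
  {"dr": [0,0,0],"delta_pos": [0,0,0],"hand": 0.4},
  {"dr": [0,0,0],"delta_pos": [0,0,0],"hand": 0.3},
  {"dr": [0,0,0],"delta_pos": [0,0,0],"hand": 0.2},
], squeeze=50)

```text
time_s: 5.4
eef_pos: [562.1, -315.1, 43.6]
ee_rot: [0.001, 0.752, 0.659, -0.0]
force: [0.3, 0.5, 0.3]
grip_width: 0.199
```

Run:
```python
from h import *
st()
img,d,W,c=snap("wrist","w3")
```

```text
{'time_s': 5.4, 'eef_pos': [562.124, -315.082, 43.607], 'ee_rot': [0.001, 0.752, 0.659, -0.0], 'force': [0.323, 0.54, 0.347], 'wrist_torque': [0.017, 0.008, 0.017], 'grip_width': 0.199, 'joints': [-0.692, 0.712, 1.283, -0.002, 1.144, -0.56]}
```

View pics/w3.png

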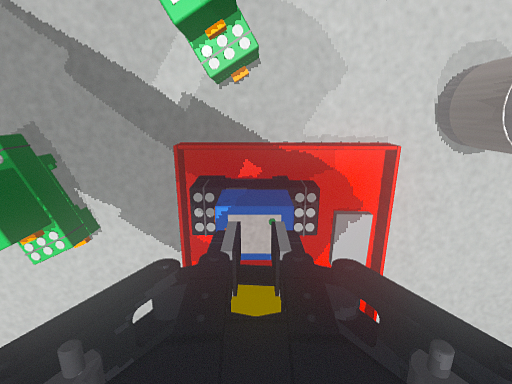

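Run:
```python
from h import *
z=np.load("w3.npz");W=z["W"];img=z["img"]
for u,v in((232,225),(232,240),(236,265),(275,230),(275,245),(255,200),(255,235),(255,255),(255,300),(225,220)): print(u,v,W[v,u].round(1),img[v,u])
c=get_calibration("wrist");T=np.array(c["T"]);print(T.round(2).tolist())
p=np.linalg.inv(T)@np.r_[ctrl.sense()["eef_pos"],1];
print(cv2.projectPoints(p[:3].reshape(1,1,3),np.zeros(3),np.zeros(3),np.array(c["camera_matrix"]),np.array(c["distortion"]))[0])
cv2.imwrite("pics/c3.png",cv2.resize(img[140:330,170:350][...,::-1],None,fx=4,fy=3.1,interpolation=cv2.INTER_CUBIC))
img,d,W2,c=snap("side","side1")
cv2.imwrite("pics/c3s.png",cv2.resize(img[230:384,180:400][...,::-1],None,fx=3.6,fy=3.6,interpolation=cv2.INTER_CUBIC))
```

```text
232 225 [ 551.8 -303.    87.3] [112 108 115]
232 240 [ 553.3 -302.9  105.2] [114 113 114]
236 265 [ 554.5 -311.2  113.3] [50 38 41]
275 230 [ 573.6 -306.1   92.9] [52 40 48]
275 245 [ 572.5 -305.8  109.4] [60 50 53]
255 200 [ 564.5 -298.3   64.4] [ 58  67 126]
255 235 [ 562.2 -315.7   75.4] [176 167 164]
255 255 [ 560.6 -328.1   75.8] [ 45  79 157]
255 300 [ 554.6 -372.7   57.3] [144 120   0]
225 220 [ 546.9 -303.7   77. ] [ 52  86 160]
[[0.99, -0.13, -0.03, 571.35], [-0.13, -0.95, -0.27, -248.18], [0.0, 0.27, -0.96, 220.56], [0.0, 0.0, 0.0, 1.0]]
[[[254.82769725 214.17109422]]]
```

View pics/c3.png

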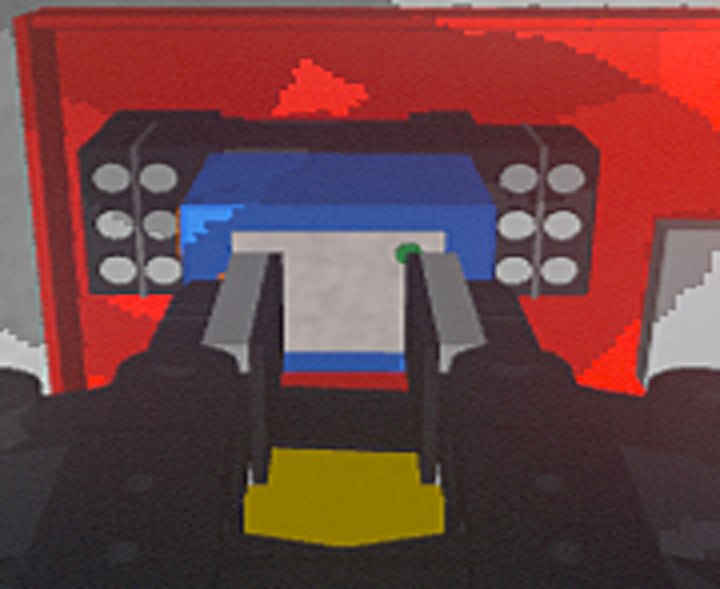

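View pics/c3s.png

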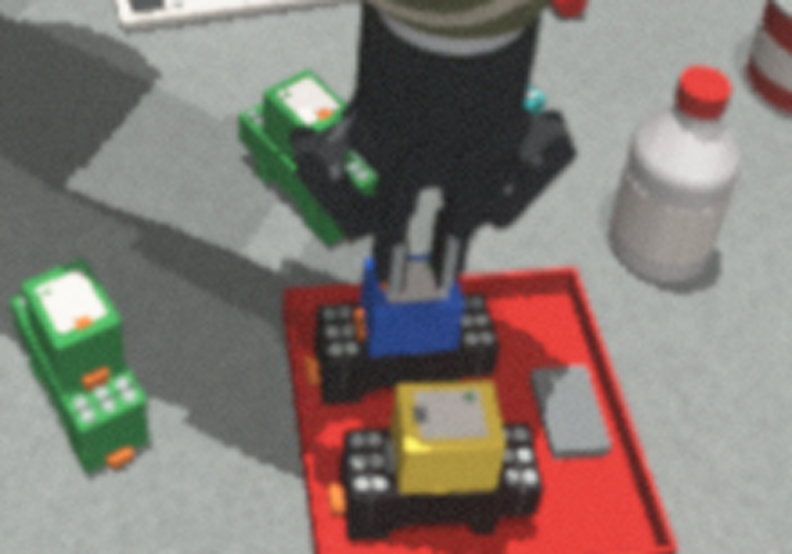

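Run:
```python
from h import *
for f,e in(("w1",(555.5,-336.1,332.4)),("w2",(556.2,-317.9,107.2)),("w3",(562.1,-315.1,43.6))):
    z=np.load(f+".npz");W=z["W"]
    z0=W[...,2]-e[2]
    m=(z0>-30)&(z0<90)&(np.hypot(W[...,0]-e[0],W[...,1]-e[1])<75)
    if f!="w1": m&=(W[...,2]>(79))
    zz=z0[m]; v,u=np.nonzero(m); i=np.argsort(zz)[:400:20]
    print(f,[(int(u[k]),int(v[k]),round(float(zz[k]),1)) for k in i])
z=np.load("w3.npz");W=z["W"]
for v in range(214,236,2): print(v,[tuple(W[v,u].round(0)) for u in (228,231,234,237,240,243)])
```

```text
w1 [(172, 241, 47.3), (338, 250, 48.5), (173, 256, 49.0), (338, 257, 49.3), (173, 251, 49.8), (172, 252, 50.2), (341, 234, 50.7), (339, 260, 51.1), (172, 266, 51.5), (339, 268, 52.0), (171, 266, 52.2), (171, 260, 52.4), (170, 256, 52.7), (169, 243, 53.0), (342, 250, 53.2), (171, 265, 53.5), (168, 236, 53.7), (168, 242, 53.9), (171, 272, 54.1), (344, 233, 54.4)]
w2 [(172, 239, 46.4), (172, 243, 48.3), (340, 234, 49.0), (339, 246, 49.6), (171, 239, 49.9), (172, 252, 50.4), (338, 263, 50.6), (340, 251, 51.0), (172, 263, 51.5), (341, 250, 51.9), (171, 259, 52.2), (340, 267, 52.5), (169, 238, 52.7), (349, 232, 52.9), (170, 254, 53.1), (169, 250, 53.4), (341, 257, 53.7), (169, 254, 53.9), (342, 255, 54.2), (345, 236, 54.4)]
w3 [(271, 227, 35.4), (240, 230, 37.1), (231, 221, 38.1), (234, 222, 38.9), (271, 252, 39.5), (280, 222, 40.3), (233, 223, 40.9), (288, 230, 41.4), (279, 223, 42.1), (228, 224, 42.7), (280, 224, 43.3), (275, 224, 43.8), (217, 232, 44.3), (230, 225, 44.7), (290, 233, 45.2), (275, 226, 45.6), (295, 234, 46.0), (239, 240, 46.3), (239, 244, 46.8), (273, 227, 47.2)]
214 [(np
[... 3235 characters left out ...]
51.0), np.float64(-303.0), np.float64(96.0)), (np.float64(552.0), np.float64(-303.0), np.float64(96.0)), (np.float64(553.0), np.float64(-304.0), np.float64(95.0)), (np.float64(555.0), np.float64(-303.0), np.float64(97.0)), (np.float64(555.0), np.float64(-311.0), np.float64(80.0)), (np.float64(556.0), np.float64(-313.0), np.float64(76.0))]
234 [(np.float64(551.0), np.float64(-303.0), np.float64(99.0)), (np.float64(552.0), np.float64(-303.0), np.float64(99.0)), (np.float64(554.0), np.float64(-303.0), np.float64(99.0)), (np.float64(555.0), np.float64(-303.0), np.float64(100.0)), (np.float64(554.0), np.float64(-311.0), np.float64(81.0)), (np.float64(555.0), np.float64(-314.0), np.float64(75.0))]
```

The fingertips are really at z≈80, above the block, while the reported TCP is at 43.6. So the true tips lie about 36 mm behind the reported TCP, and the open view gives the same offset (48 − 13 ≈ 35). The grip closed above the block without touching it. I'll reopen and descend by that amount.

servo_tool([
  {"dr": [0,0,0],"delta_pos": [-0.01,-0.01,0],"hand": 1},
  {"dr": [0,0,0],"delta_pos": [0,0,0],"hand": 1},
  {"dr": [0,0,0],"delta_pos": [0,0,0],"hand": 1},
  {"dr": [0,0,0],"delta_pos": [0,0,0],"hand": 1},
  {"dr": [0,0,0],"delta_pos": [0,0,0],"hand": 1},
  {"dr": [0,0,0],"delta_pos": [0,0,0.15],"hand": 1},
  {"dr": [0,0,0],"delta_pos": [0,0,0.2],"hand": 1},
  {"dr": [0,0,0],"delta_pos": [0,0,0.2],"hand": 1},
  {"dr": [0,0,0],"delta_pos": [0,0,0.1],"hand": 1},
  {"dr": [0,0,0],"delta_pos": [0,0,0],"hand": 1},
], squeeze=50)

```text
time_s: 6.75
eef_pos: [561.1, -315.3, 7.7]
ee_rot: [0.001, 0.752, 0.659, -0.001]
force: [0.4, 0.8, -0.0]
grip_width: 1.0
```

Run:
```python
from h import *
st()
img,d,W,c=snap("wrist","w4")
plan([561.6,-314.8,6.5],down(np.radians(82.5)),2)
```

```text
{'time_s': 6.75, 'eef_pos': [561.064, -315.297, 7.744], 'ee_rot': [0.001, 0.752, 0.659, -0.001], 'force': [0.423, 0.763, -0.008], 'wrist_torque': [0.004, -0.003, 0.033], 'grip_width': 1.0, 'joints': [-0.693, 0.756, 1.308, -0.002, 1.077, -0.561]}
0 dr [0.001, 0.006, -0.001] dp [0.006, 0.004, 0.015]
1 dr [0.001, 0.006, -0.001] dp [0.006, 0.004, 0.015]
```

View pics/w4.png

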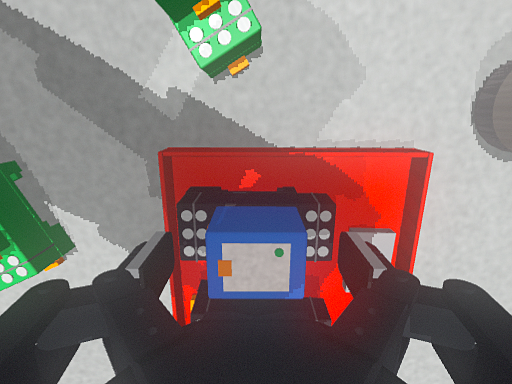

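servo_tool([
  {"dr": [0,0,0],"delta_pos": [0.01,0.01,0.02],"hand": 0.85},
  {"dr": [0,0,0],"delta_pos": [0,0,0],"hand": 0.7},
  {"dr": [0,0,0],"delta_pos": [0,0,0],"hand": 0.6},
  {"dr": [0,0,0],"delta_pos": [0,0,0],"hand": 0.5},
  {"dr": [0,0,0],"delta_pos": [0,0,0],"hand": 0.3},
  {"dr": [0,0,0],"delta_pos": [0,0,0],"hand": 0.3},
], squeeze=50)

```text
time_s: 7.55
eef_pos: [562.3, -315.3, 8.1]
ee_rot: [0.002, 0.752, 0.659, -0.0]
force: [-0.4, 0.4, 0.2]
grip_width: 0.521
```

Run:
```python
from h import *
st()
```

```text
{'time_s': 7.55, 'eef_pos': [562.294, -315.291, 8.068], 'ee_rot': [0.002, 0.752, 0.659, -0.0], 'force': [-0.366, 0.392, 0.225], 'wrist_torque': [-0.007, 0.02, 0.029], 'grip_width': 0.521, 'joints': [-0.692, 0.756, 1.306, -0.002, 1.076, -0.56]}
```

Run:
```python
from h import *
plan([562,-315,160],down(np.radians(82.5)),5)
plan([575,-50,230],down(np.radians(90)),9,np.array([562,-315,160]),down(np.radians(82.5)))
```

```text
0 dr [0.002, 0.003, -0.0] dp [-0.001, -0.0, -0.608]
1 dr [0.002, 0.003, -0.0] dp [-0.0, -0.0, -0.608]
2 dr [0.002, 0.003, -0.0] dp [-0.0, -0.001, -0.608]
3 dr [0.002, 0.003, -0.0] dp [0.0, -0.001, -0.608]
4 dr [0.002, 0.003, -0.0] dp [0.001, -0.001, -0.608]
0 dr [0.0, 0.0, -0.083] dp [0.588, -0.048, -0.156]
1 dr [0.0, 0.0, -0.083] dp [0.588, -0.04, -0.156]
2 dr [0.0, 0.0, -0.083] dp [0.589, -0.031, -0.156]
3 dr [0.0, 0.0, -0.083] dp [0.589, -0.023, -0.156]
4 dr [0.0, 0.0, -0.083] dp [0.589, -0.014, -0.156]
5 dr [0.0, 0.0, -0.083] dp [0.59, -0.005, -0.156]
6 dr [0.0, 0.0, -0.083] dp [0.59, 0.003, -0.156]
7 dr [0.0, 0.0, -0.083] dp [0.589, 0.012, -0.156]
8 dr [0.0, 0.0, -0.083] dp [0.589, 0.02, -0.156]
```

servo_tool([
  {"dr": [0,0,0],"delta_pos": [0,0,-0.2],"hand": 0.3},
  {"dr": [0,0,0],"delta_pos": [0,0,-0.4],"hand": 0.3},
  {"dr": [0,0,0],"delta_pos": [0,0,-0.6],"hand": 0.3},
  {"dr": [0,0,0],"delta_pos": [0,0,-0.6],"hand": 0.3},
  {"dr": [0,0,0],"delta_pos": [0,0,-0.6],"hand": 0.3},
  {"dr": [0,0,0],"delta_pos": [0,0,-0.6],"hand": 0.3},
  {"dr": [0,0,-0.08],"delta_pos": [0.3,-0.03,-0.15],"hand": 0.3},
  {"dr": [0,0,-0.08],"delta_pos": [0.6,-0.05,-0.15],"hand": 0.3},
  {"dr": [0,0,-0.08],"delta_pos": [0.6,-0.04,-0.15],"hand": 0.3},
  {"dr": [0,0,-0.08],"delta_pos": [0.6,-0.03,-0.15],"hand": 0.3},
  {"dr": [0,0,-0.08],"delta_pos": [0.6,-0.02,-0.15],"hand": 0.3},
  {"dr": [0,0,-0.08],"delta_pos": [0.6,-0.01,-0.15],"hand": 0.3},
  {"dr": [0,0,-0.08],"delta_pos": [0.6,0,-0.15],"hand": 0.3},
  {"dr": [0,0,-0.08],"delta_pos": [0.6,0.01,-0.15],"hand": 0.3},
  {"dr": [0,0,-0.08],"delta_pos": [0.5,0.02,-0.15],"hand": 0.3},
  {"dr": [0,0,0],"delta_pos": [0.2,0,0],"hand": 0.3},
  {"dr": [0,0,0],"delta_pos": [0,0,0],"hand": 0.3},
], squeeze=50)

```text
time_s: 9.68
eef_pos: [565.8, -35.6, 226.2]
ee_rot: [-0.006, 0.704, 0.71, -0.002]
force: [-0.3, 0.3, -1.1]
grip_width: 0.518
```

Run:
```python
from h import *
st()
img,d,W,c=snap("wrist","w5")
for r in outline_of("wrist","panel")[:2]:
    m=r["pixels"]; print(round(r["score"],2),np.round(r["bbox"]).tolist(),np.round(np.nanmedian(W[m],0)))
    np.save("pm.npy",m); break
```

```text
{'time_s': 9.675, 'eef_pos': [565.824, -35.57, 226.204], 'ee_rot': [-0.006, 0.704, 0.71, -0.002], 'force': [-0.255, 0.311, -1.096], 'wrist_torque': [-0.022, 0.028, -0.089], 'grip_width': 0.518, 'joints': [-0.27, 0.396, 1.302, 0.002, 1.456, -0.278]}
0.7 [170.0, 0.0, 345.0, 149.0] [564.  83.  41.]
```

View pics/w5.png

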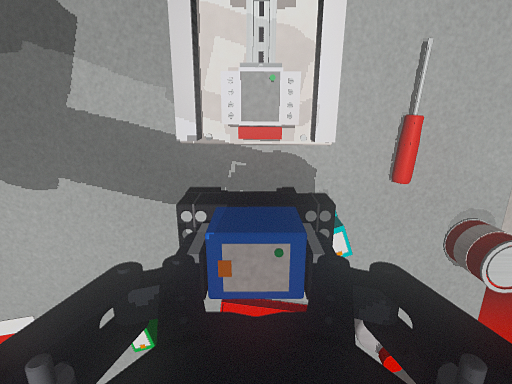

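Run:
```python
from h import *
z=np.load("w5.npz");W=z["W"]
for (u0,u1),n in (((160,215),"L"),((295,360),"R")):
    m=np.zeros(W.shape[:2],bool);m[0:150,u0:u1]=1;m&=(W[...,2]>44)&(W[...,2]<56)
    P=W[m];print(n,len(P),np.median(P,0).round(1),P.min(0).round(1),P.max(0).round(1),cv2.minAreaRect(P[:,:2].astype(np.float32)))
z=np.load("scene0.npz");W=z["W"]
m=np.zeros(W.shape[:2],bool);m[135:245,225:360]=1
P=W[m&(W[...,2]>45)&(W[...,2]<55)]
q=(P[:,:2]).astype(np.float32)
print(cv2.minAreaRect(q),P.min(0),P.max(0))
P=W[m&(W[...,2]>8)];print("all",cv2.minAreaRect(P[:,:2].astype(np.float32)))
P=W[m&(W[...,2]>95)];print("top",np.median(P,0),cv2.minAreaRect(P[:,:2].astype(np.float32)))
plan([572,40,290],down(np.radians(90)),4)
```

```text
L 3076 [475.4  83.   49.1] [461.9  -2.4  44.4] [488.3 155.   51.9] ((475.11376953125, 76.32621765136719), (26.34613800048828, 157.41387939453125), 0.024100685492157936)
R 3123 [650.9  84.   48.9] [638.   -2.1  44.5] [664.3 155.6  51.6] ((651.1638793945312, 76.73799896240234), (26.22052764892578, 157.74472045898438), 0.032225269824266434)
((562.0525512695312, 140.7784423828125), (215.2521514892578, 523.9026489257812), 2.46575665473938) [ 460.04087215 -116.30001361   45.01487054] [680.84870336 399.35584386  54.96504753]
all ((562.6898803710938, 146.80882263183594), (234.3772735595703, 558.2666015625), 3.7100493907928467)
top [570.71510236  70.86432333 101.62525545] ((567.4011840820312, 114.07975769042969), (194.37359619140625, 52.732566833496094), 89.49433135986328)
0 dr [-0.017, -0.008, 0.009] dp [0.384, 0.029, -0.317]
1 dr [-0.017, -0.008, 0.009] dp [0.384, 0.029, -0.317]
2 dr [-0.017, -0.008, 0.009] dp [0.383, 0.029, -0.318]
3 dr [-0.017, -0.008, 0.009] dp [0.383, 0.03, -0.318]
```

servo_tool([
  {"dr": [-0.02,-0.01,0.01],"delta_pos": [0.4,0,-0.32],"hand": 0.3},
  {"dr": [-0.02,-0.01,0.01],"delta_pos": [0.4,0,-0.32],"hand": 0.3},
  {"dr": [-0.02,-0.01,0.01],"delta_pos": [0.4,0,-0.32],"hand": 0.3},
  {"dr": [-0.02,-0.01,0.01],"delta_pos": [0.4,0,-0.32],"hand": 0.3},
  {"dr": [0,0,0],"delta_pos": [0,0,0],"hand": 0.3},
])

```text
time_s: 10.4
eef_pos: [566.3, 46.1, 295.4]
ee_rot: [0.002, 0.709, 0.705, 0.001]
force: [-0.8, -0.0, -1.9]
grip_width: 0.517
```

Run:
```python
from h import *
st()
img,d,W,c=snap("wrist","w6")
def rect(lo,hi,x0,x1,y0,y1):
    m=(W[...,2]>lo)&(W[...,2]<hi)&(W[...,0]>x0)&(W[...,0]<x1)&(W[...,1]>y0)&(W[...,1]<y1)
    P=W[m]; v,u=np.nonzero(m); print(lo,hi,len(P),np.median(P,0).round(1),cv2.minAreaRect(P[:,:2].astype(np.float32)), P.min(0).round(1),P.max(0).round(1),u.min(),u.max(),v.min(),v.max()); return P
for a in ((440,510),(620,690)):
    P=rect(44,56,*a,-60,350)
    # edge-line fit
    ys=np.arange(P[:,1].min()+5,P[:,1].max()-5,6)
    for f in(np.min,np.max):
        e=[f(P[abs(P[:,1]-y)<3][:,0]) for y in ys]; print("edge",np.polyfit(ys,e,1))
rect(100,120,480,640,-20,350)
rect(92,104,480,640,-60,100)
rect(36,48,530,590,60,140)
```

```text
{'time_s': 10.4, 'eef_pos': [566.299, 46.094, 295.411], 'ee_rot': [0.002, 0.709, 0.705, 0.001], 'force': [-0.824, -0.039, -1.871], 'wrist_torque': [-0.099, 0.019, 0.002], 'grip_width': 0.517, 'joints': [-0.125, 0.364, 1.173, -0.001, 1.6, -0.12]}
44 56 3359 [475.4 145.8  49.1] ((475.004638671875, 129.48728942871094), (26.258031845092773, 258.542724609375), 0.022699294611811638) [4.618e+02 2.000e-01 4.420e+01] [488.1 258.8  52.1] 177 205 0 186
edge [-7.22013098e-04  4.62747350e+02]
edge [1.02228438e-03 4.87707679e+02]
44 56 3354 [650.9 143.9  49. ] ((651.0968627929688, 127.9439697265625), (260.4488830566406, 26.045751571655273), 89.94916534423828) [638.   -2.3  44.9] [664.1 258.2  51.5] 300 326 0 187
edge [-3.18856791e-05  6.38429333e+02]
edge [1.98933283e-03 6.63291780e+02]
100 120 1833 [568.6 187.1 103.3] ((568.392822265625, 117.90184020996094), (188.15850830078125, 49.6837272644043), 89.90238952636719) [543.6  23.8 100. ] [593.3 212.  109.7] 236 276 27 179
92 104 1409 [568.2  50.1  99. ] ((568.7545776367188, 48.67067337036133), (57.287841796875, 45.765296936035156), 89.45295715332031) [545.6  20.   95.7] [591.6  77.4 102. ] 240 273 140 181
36 48 363 [558.3 113.4  42.1] ((558.1224365234375, 108.3865737915039), (54.24187469482422, 61.49825668334961), 0.31783804297447205) [531.2  77.5  36.8] [585.4 139.1  44.6] 232 267 94 136
```

View pics/w6.png

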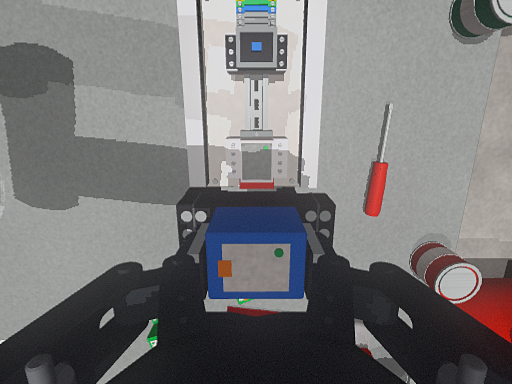

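Run:
```python
from h import *
z=np.load("w6.npz");W=z["W"];img=z["img"]
for u in (248,253,258,263):
    print(u,[(v,int(W[v,u,1]),int(W[v,u,2])) for v in range(60,150,3) if np.isfinite(W[v,u,1])])
for v in (88,100,112,122):
    print(v,[(u,round(float(W[v,u,0]),1),round(float(W[v,u,2]),1)) for u in range(238,276,1)])
cv2.imwrite("pics/c6.png",cv2.resize(img[20:200,170:340][...,::-1],None,fx=4,fy=3.3,interpolation=cv2.INTER_CUBIC))
```

```text
248 [(60, 174, 104), (63, 171, 102), (66, 168, 103), (69, 167, 84), (72, 167, 54), (75, 165, 41), (78, 161, 42), (81, 156, 42), (84, 152, 42), (87, 148, 42), (90, 144, 42), (93, 140, 41), (96, 136, 41), (99, 132, 41), (102, 127, 43), (105, 123, 41), (108, 119, 42), (111, 114, 42), (114, 110, 41), (117, 106, 42), (120, 101, 42), (123, 97, 42), (126, 92, 41), (129, 88, 41), (132, 85, 63), (135, 81, 65), (138, 77, 71), (141, 75, 99), (144, 72, 100), (147, 67, 98)]
253 [(60, 174, 104), (63, 171, 102), (66, 168, 102), (69, 167, 84), (72, 167, 53), (75, 166, 29), (78, 162, 29), (81, 158, 30), (84, 154, 28), (87, 149, 29), (90, 145, 29), (93, 141, 29), (96, 136, 28), (99, 132, 29), (102, 128, 29), (105, 123, 29), (108, 119, 27), (111, 114, 29), (114, 110, 28), (117, 105, 28), (120, 101, 28), (123, 96, 29), (126, 92, 29), (129, 87, 29), (132, 85, 64), (135, 81, 63), (138, 77, 72), (141, 75, 99), (144, 72, 99), (147, 68, 100)]
258 [(60, 174, 103), (63, 171, 101), (66, 168, 101), (69, 167, 84), (72, 167, 55), (75, 166, 29), (78, 162, 29), (81, 158, 30), (84, 154, 28), (87, 149, 29), (90, 145, 
[... 3112 characters left out ...]
, (241, 544.3, 11.4), (242, 545.9, 10.1), (243, 547.6, 11.2), (244, 549.2, 10.8), (245, 551.9, 42.6), (246, 553.4, 42.6), (247, 554.9, 41.9), (248, 556.4, 41.5), (249, 558.0, 43.7), (250, 559.2, 28.5), (251, 560.8, 29.5), (252, 562.4, 30.5), (253, 563.9, 29.1), (254, 565.5, 30.5), (255, 567.1, 29.1), (256, 568.6, 30.9), (257, 570.2, 28.5), (258, 571.8, 28.9), (259, 573.3, 29.5), (260, 574.9, 27.5), (261, 576.4, 29.6), (262, 578.0, 28.5), (263, 579.1, 43.9), (264, 580.7, 41.7), (265, 582.2, 41.7), (266, 583.7, 42.8), (267, 585.3, 41.7), (268, 588.2, 12.3), (269, 589.8, 12.5), (270, 591.5, 11.6), (271, 593.1, 11.3), (272, 594.7, 11.4), (273, 596.4, 11.3), (274, 598.1, 10.1), (275, 599.7, 9.6)]
```

View pics/c6.png

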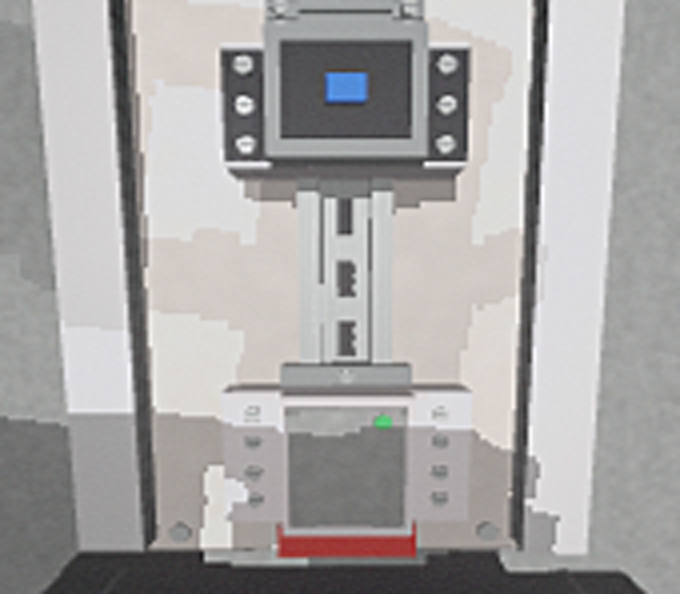

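Run:
```python
from h import *
z=np.load("w6.npz");W=z["W"]
e=np.array([566.299,46.094,295.411]);Rt=qR([0.002,0.709,0.705,0.001])
L=Rt.inv().apply((W-e).reshape(-1,3)).reshape(W.shape)
v,u=np.mgrid[0:384,0:512]
box=(u>200)&(u<312)&(v>180)&(v<302)
m=box&(L[...,2]<-60)&(L[...,2]>-75)
m[:, :]&=True
P=L[m];print("top",len(P),np.median(P,0).round(2),cv2.minAreaRect(P[:,:2].astype(np.float32)))
m=(u>170)&(u<340)&(v>180)&(v<240)&(L[...,2]<-24)&(L[...,2]>-38)
P=L[m];print("sock",len(P),np.median(P,0).round(2),P.min(0).round(1),P.max(0).round(1))
P=P[abs(P[:,1])>26]; print("shoulder z",np.median(P,0),cv2.minAreaRect(P[:,:2].astype(np.float32)))
for sgn in(1,-1):
  Q=P[P[:,1]*sgn>0]; print(np.median(Q,0), (Q[:,1]*sgn).max())
print("rail yaw/tool",Rt.as_matrix().round(4))
```

```text
top 7816 [  2.91   0.66 -67.24] ((0.06631278991699219, 0.7366294860839844), (35.20623779296875, 50.626617431640625), 0.06764133274555206)
sock 2993 [ 14.99   0.14 -31.04] [ -4.1 -44.5 -38. ] [ 18.8  45.5 -24. ]
shoulder z [ 11.43322574  26.42562331 -31.09350423] ((7.375846862792969, 0.4573631286621094), (90.0210189819336, 22.646930694580078), 89.80377960205078)
[ 11.50751669  36.9140561  -31.01945932] 45.467456063556256
[ 11.29341258 -36.36247392 -31.18229998] 44.5265102854813
rail yaw/tool [[ 0.0057  1.      0.0042]
 [ 1.     -0.0057 -0.0014]
 [-0.0014  0.0042 -1.    ]]
```

Measured in the picture (px 236–276, rows 75–130):
- **Rail:** x ≈551–586 (35 mm wide, about 5 mm to +x of nominal), top about 41.8 in the camera frame.
- **Gap:** y 87–167, with the contactor face at y≈167.
- **Plate:** yaw ≈0.
- **Relay in hand:** square and centred.

Next I'll tilt and move over the gap.

```bash
cat >> h.py <<'E'
r_rel=np.array([0.3,0.5,-5.15]); XR,ZT=585.9,41.8
def Rt(th,yaw=np.pi/2): return down(yaw)*R.from_rotvec([th,0,0])
def tcp(O,th): return np.array(O)-Rt(th).apply(r_rel)
def relay():
    s=ctrl.sense();Q=qR(s["ee_rot"]);O=np.array(s["eef_pos"])+Q.apply(r_rel)
    m=Q.as_matrix(); th=np.arctan2(-m[2,1],m[0,1]); 
    print("t",s["time_s"],"O",O.round(2),"rel E/O",np.round([O[0]-XR,O[2]-ZT],2),"th",round(th,3),"roll",round(float(m[2,0]),4),"yaw",round(float(np.arctan2(-m[0,0],m[1,0])),4),"F",np.round(s["force"],2),"M",np.round(s["wrist_torque"],2),"grip",round(s["grip_width"],3))
    # E in relay coords
    dx,dz=XR-O[0],ZT-O[2];c,sn=np.cos(th),np.sin(th)
    print("E in relay",np.round([dx*c-dz*sn,dx*sn+dz*c],2)); return O,th
def go(O,th,n,**k): plan(tcp(O,th),Rt(th),n,**k)
E
python3 - <<'E'
from h import *
relay()
go([XR-6.3,127,160],.45,10)
E
```

```text
t 10.45 O [566.59  45.67 299.59] rel E/O [-19.31 257.79] th -0.003 roll -0.0015 yaw -0.0055 F [ 0.1   0.11 -2.02] M [-0.   -0.   -0.01] grip 0.521
E in relay [  18.47 -257.85]
0 dr [0.26, 0.0, -0.003] dp [0.163, 0.02, 0.278]
1 dr [0.26, 0.0, -0.003] dp [0.163, 0.032, 0.276]
2 dr [0.26, 0.0, -0.003] dp [0.163, 0.045, 0.275]
3 dr [0.26, 0.0, -0.003] dp [0.163, 0.058, 0.272]
4 dr [0.26, 0.0, -0.003] dp [0.163, 0.07, 0.269]
5 dr [0.26, 0.0, -0.003] dp [0.163, 0.082, 0.266]
6 dr [0.26, 0.0, -0.003] dp [0.163, 0.094, 0.262]
7 dr [0.26, 0.0, -0.003] dp [0.163, 0.106, 0.257]
8 dr [0.26, 0.0, -0.003] dp [0.163, 0.118, 0.252]
9 dr [0.26, 0.0, -0.003] dp [0.163, 0.129, 0.247]
```

servo_tool([
  {"dr": [0.26,0,0],"delta_pos": [0.16,0.02,0.28],"hand": 0.3},
  {"dr": [0.26,0,0],"delta_pos": [0.16,0.03,0.28],"hand": 0.3},
  {"dr": [0.26,0,0],"delta_pos": [0.16,0.045,0.275],"hand": 0.3},
  {"dr": [0.26,0,0],"delta_pos": [0.16,0.06,0.27],"hand": 0.3},
  {"dr": [0.26,0,0],"delta_pos": [0.16,0.07,0.27],"hand": 0.3},
  {"dr": [0.26,0,0],"delta_pos": [0.16,0.08,0.265],"hand": 0.3},
  {"dr": [0.26,0,0],"delta_pos": [0.16,0.095,0.26],"hand": 0.3},
  {"dr": [0.26,0,0],"delta_pos": [0.16,0.105,0.255],"hand": 0.3},
  {"dr": [0.26,0,0],"delta_pos": [0.16,0.12,0.25],"hand": 0.3},
  {"dr": [0.26,0,0],"delta_pos": [0.16,0.13,0.245],"hand": 0.3},
  {"dr": [0,0,0],"delta_pos": [0,0,0],"hand": 0.3},
])

```text
time_s: 11.82
eef_pos: [575.6, 118.6, 144.6]
ee_rot: [-0.167, 0.694, 0.681, -0.166]
force: [0.5, -0.5, -0.8]
grip_width: 0.52
```

Run:
```python
from h import *
relay()
go([XR-6.3,127,ZT+30],.45,4)
```

```text
t 11.825 O [578.44 118.9  148.95] rel E/O [ -7.46 107.15] th 0.475 roll -0.0034 yaw -0.0177 F [ 0.54 -0.46 -0.76] M [-0.02 -0.33  0.01] grip 0.52
E in relay [ 55.64 -91.87]
0 dr [-0.036, -0.007, -0.025] dp [0.042, 0.182, 0.341]
1 dr [-0.036, -0.007, -0.025] dp [0.041, 0.18, 0.342]
2 dr [-0.036, -0.007, -0.025] dp [0.041, 0.178, 0.343]
3 dr [-0.036, -0.007, -0.025] dp [0.041, 0.176, 0.344]
```

servo_tool([
  {"dr": [-0.03,-0.01,-0.03],"delta_pos": [0.04,0.15,0.27],"hand": 0.3},
  {"dr": [-0.03,-0.01,-0.03],"delta_pos": [0.04,0.15,0.27],"hand": 0.3},
  {"dr": [-0.03,0,-0.03],"delta_pos": [0.04,0.14,0.27],"hand": 0.3},
  {"dr": [-0.03,0,-0.02],"delta_pos": [0.04,0.13,0.27],"hand": 0.3},
  {"dr": [-0.02,0,0],"delta_pos": [0,0.06,0.14],"hand": 0.3},
  {"dr": [0,0,0],"delta_pos": [0,0,0],"hand": 0.3},
])

```text
time_s: 12.58
eef_pos: [576.5, 125.3, 72.8]
ee_rot: [-0.157, 0.689, 0.69, -0.155]
force: [-0.9, -0.5, -1.1]
grip_width: 0.517
```

Run:
```python
from h import *
relay()
go([XR-6.3,127,ZT+10],.45,4)
```

```text
t 12.575 O [579.2  125.57  77.26] rel E/O [-6.7  35.46] th 0.444 roll 0.0021 yaw 0.0009 F [-0.92 -0.49 -1.14] M [ 0.01 -0.31  0.02] grip 0.517
E in relay [ 21.29 -29.13]
0 dr [0.008, -0.002, 0.002] dp [0.007, 0.056, 0.114]
1 dr [0.008, -0.002, 0.002] dp [0.007, 0.057, 0.114]
2 dr [0.008, -0.002, 0.002] dp [0.007, 0.057, 0.114]
3 dr [0.008, -0.002, 0.002] dp [0.007, 0.057, 0.114]
```

servo_tool([
  {"dr": [0.01,0,0],"delta_pos": [0,0.055,0.11],"hand": 0.3},
  {"dr": [0.01,0,0],"delta_pos": [0,0.055,0.11],"hand": 0.3},
  {"dr": [0.01,0,0],"delta_pos": [0,0.055,0.11],"hand": 0.3},
  {"dr": [0,0,0],"delta_pos": [0,0.055,0.11],"hand": 0.3},
  {"dr": [0,0,0],"delta_pos": [0,0,0],"hand": 0.3},
])

```text
time_s: 13.2
eef_pos: [577.5, 125.1, 47.2]
ee_rot: [-0.158, 0.689, 0.69, -0.157]
force: [0.2, 0.7, -1.9]
grip_width: 0.52
```

Run:
```python
from h import *
O,th=relay()
go([XR-6.3,127,ZT+4],.45,4)
img,d,W,c=snap("side","side2")
cv2.imwrite("pics/s2.png",cv2.resize(img[140:260,180:320][...,::-1],None,fx=5,fy=5,interpolation=cv2.INTER_CUBIC))
```

```text
t 13.2 O [580.18 125.39  51.66] rel E/O [-5.72  9.86] th 0.448 roll 0.002 yaw 0.0007 F [ 0.18  0.65 -1.86] M [ 0.08 -0.29 -0.01] grip 0.52
E in relay [ 9.43 -6.41]
0 dr [0.002, -0.002, 0.002] dp [0.008, 0.01, 0.028]
1 dr [0.002, -0.002, 0.002] dp [0.008, 0.01, 0.028]
2 dr [0.002, -0.002, 0.002] dp [0.008, 0.01, 0.028]
3 dr [0.002, -0.002, 0.002] dp [0.008, 0.01, 0.028]
```

View pics/s2.png

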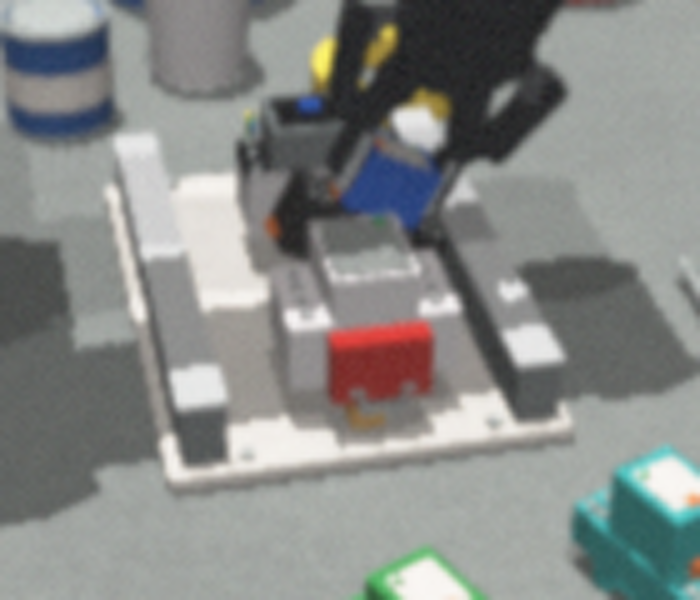

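servo_tool([
  {"dr": [0,0,0],"delta_pos": [0,0.01,0.018],"hand": 0.3},
  {"dr": [0,0,0],"delta_pos": [0,0.01,0.018],"hand": 0.3},
  {"dr": [0,0,0],"delta_pos": [0,0.01,0.018],"hand": 0.3},
  {"dr": [0,0,0],"delta_pos": [0,0.01,0.018],"hand": 0.3},
])

```text
time_s: 13.75
eef_pos: [578.3, 125.1, 43.8]
ee_rot: [-0.157, 0.689, 0.69, -0.156]
force: [1.2, 0.0, -0.8]
grip_width: 0.523
```

Run:
```python
from h import *
O,th=relay()
```

```text
t 13.75 O [580.94 125.44  48.28] rel E/O [-4.96  6.48] th 0.447 roll 0.002 yaw 0.0007 F [ 1.17  0.04 -0.76] M [ 0.01 -0.36  0.02] grip 0.523
E in relay [ 7.27 -3.7 ]
```

servo_tool([
  {"dr": [0,0,0],"delta_pos": [0,0.005,0.02],"hand": 0.3},
  {"dr": [0,0,0],"delta_pos": [0,0.005,0.02],"hand": 0.3},
  {"dr": [0,0,0],"delta_pos": [0,0.003,0.012],"hand": 0.3},
])

```text
time_s: 14.12
eef_pos: [577.7, 125.1, 41.0]
ee_rot: [-0.157, 0.689, 0.69, -0.156]
force: [-0.6, 1.2, -2.1]
grip_width: 0.52
```

Run:
```python
from h import *
O,th=relay()
```

```text
t 14.125 O [580.34 125.43  45.43] rel E/O [-5.56  3.63] th 0.447 roll 0.0021 yaw 0.0007 F [-0.57  1.17 -2.05] M [ 0.02 -0.31  0.01] grip 0.52
E in relay [ 6.58 -0.87]
```

servo_tool([
  {"dr": [0,0,0],"delta_pos": [0,0.003,0.012],"hand": 0.3},
])

```text
time_s: 14.25
eef_pos: [577.5, 125.1, 40.4]
ee_rot: [-0.157, 0.689, 0.69, -0.156]
force: [-1.1, -0.0, 0.3]
grip_width: 0.518
```

servo_tool([
  {"dr": [0,0,0],"delta_pos": [0,0.003,0.012],"hand": 0.3},
])

```text
time_s: 14.38
eef_pos: [577.5, 125.1, 40.2]
ee_rot: [-0.157, 0.689, 0.69, -0.156]
force: [0.2, -0.5, 3.9]
grip_width: 0.521
```

servo_tool([
  {"dr": [0,0,0],"delta_pos": [0,0.003,0.012],"hand": 0.3},
])

```text
time_s: 14.5
eef_pos: [577.6, 125.2, 40.2]
ee_rot: [-0.157, 0.689, 0.69, -0.156]
force: [-0.1, 0.4, 4.8]
grip_width: 0.524
```

Run:
```python
from h import *
O,th=relay()
```

```text
t 14.5 O [580.22 125.46  44.63] rel E/O [-5.68  2.83] th 0.446 roll 0.002 yaw 0.0008 F [-0.11  0.44  4.84] M [-0.05  0.23  0.01] grip 0.524
E in relay [ 6.34 -0.11]
```

```bash
sed -i 's/XR,ZT=585.9,41.8/XR,ZT=585.9,41.9/' h.py
cat >> h.py <<'E'
def OE(ea,eb,th,y):
    c,s=np.cos(th),np.sin(th); return [XR-(ea*c+eb*s), y, ZT-(-ea*s+eb*c)]
E
python3 - <<'E'
from h import *
O,th=relay()
go(OE(14.5,-.5,.41,126),.41,6)
E
```

```text
t 14.5 O [580.22 125.46  44.63] rel E/O [-5.68  2.73] th 0.446 roll 0.002 yaw 0.0008 F [-0.11  0.44  4.84] M [-0.05  0.23  0.01] grip 0.524
E in relay [ 6.3  -0.02]
0 dr [-0.034, -0.001, 0.001] dp [0.002, -0.027, 0.0]
1 dr [-0.034, -0.001, 0.001] dp [0.002, -0.027, 0.0]
2 dr [-0.034, -0.001, 0.001] dp [0.002, -0.027, -0.0]
3 dr [-0.034, -0.001, 0.001] dp [0.002, -0.027, -0.0]
4 dr [-0.034, -0.001, 0.001] dp [0.002, -0.027, -0.0]
5 dr [-0.034, -0.001, 0.001] dp [0.002, -0.027, -0.001]
```

servo_tool([
  {"dr": [0,0,0],"delta_pos": [0,0,-0.01],"hand": 0.3},
  {"dr": [-0.035,0,0],"delta_pos": [0,-0.027,0],"hand": 0.3},
  {"dr": [-0.035,0,0],"delta_pos": [0,-0.027,0],"hand": 0.3},
  {"dr": [-0.035,0,0],"delta_pos": [0,-0.027,0],"hand": 0.3},
])

```text
time_s: 15.0
eef_pos: [574.3, 125.1, 41.8]
ee_rot: [-0.15, 0.691, 0.692, -0.148]
force: [1.1, 0.3, -1.1]
grip_width: 0.521
```

Run:
```python
from h import *
O,th=relay()
go(OE(14.5,-.5,.41,126),.41,3)
```

```text
t 15.0 O [576.86 125.4   46.26] rel E/O [-9.04  4.36] th 0.425 roll 0.002 yaw 0.0007 F [ 1.13  0.26 -1.06] M [-0.03 -0.41  0.01] grip 0.521
E in relay [10.04 -0.24]
0 dr [-0.029, -0.003, 0.003] dp [0.004, -0.029, -0.0]
1 dr [-0.029, -0.003, 0.003] dp [0.004, -0.029, -0.0]
2 dr [-0.029, -0.003, 0.003] dp [0.004, -0.029, -0.0]
```

servo_tool([
  {"dr": [-0.03,0,0],"delta_pos": [0,-0.03,-0.002],"hand": 0.3},
  {"dr": [-0.03,0,0],"delta_pos": [0,-0.028,0],"hand": 0.3},
  {"dr": [-0.03,0,0],"delta_pos": [0,-0.025,0],"hand": 0.3},
])

```text
time_s: 15.38
eef_pos: [569.9, 125.1, 43.6]
ee_rot: [-0.144, 0.692, 0.693, -0.143]
force: [0.8, -0.3, -0.8]
grip_width: 0.523
```

Run:
```python
from h import *
O,th=relay()
go(OE(16,-.35,.39,126),.39,3)
```

```text
t 15.375 O [572.38 125.42  48.09] rel E/O [-13.52   6.19] th 0.409 roll 0.002 yaw 0.0007 F [ 0.81 -0.31 -0.78] M [ 0.03 -0.32 -0.01] grip 0.523
E in relay [14.86 -0.31]
0 dr [-0.036, -0.003, 0.003] dp [0.004, -0.007, 0.002]
1 dr [-0.036, -0.003, 0.003] dp [0.004, -0.007, 0.002]
2 dr [-0.036, -0.003, 0.003] dp [0.004, -0.007, 0.002]
```

servo_tool([
  {"dr": [-0.03,0,0],"delta_pos": [0,-0.012,0.001],"hand": 0.3},
  {"dr": [-0.03,0,0],"delta_pos": [0,-0.012,0.001],"hand": 0.3},
])

```text
time_s: 15.62
eef_pos: [568.6, 125.1, 43.9]
ee_rot: [-0.14, 0.693, 0.694, -0.139]
force: [3.2, 1.1, -2.5]
grip_width: 0.519
```

servo_tool([
  {"dr": [-0.02,0,0],"delta_pos": [0,-0.012,0],"hand": 0.3},
])

```text
time_s: 15.75
eef_pos: [568.5, 125.1, 44.0]
ee_rot: [-0.139, 0.693, 0.694, -0.137]
force: [4.0, -0.5, -3.9]
grip_width: 0.521
```

Run:
```python
from h import *
O,th=relay()
```

```text
t 15.75 O [570.91 125.42  48.57] rel E/O [-14.99   6.67] th 0.393 roll 0.0021 yaw 0.0007 F [ 4.   -0.48 -3.9 ] M [-0.01 -1.21 -0.05] grip 0.521
E in relay [16.4  -0.43]
```

Contact points the way the leg's inner face should push (+x, −z, at the expected ratio), with about 3.3 mm of lip under the flange, so the relay is hooked. Next I'll tilt down gently about the edge.

```bash
sed -i 's/XR,ZT=585.9,41.9/XR,ZT=586.4,41.9/' h.py
cat >> h.py <<'E'
def tiltplan(th1,n,gap=.4,eb=-.3,th0=None):
    s=ctrl.sense();p0=np.array(s["eef_pos"]);R0=qR(s["ee_rot"]);m=R0.as_matrix()
    a=np.arctan2(-m[2,1],m[0,1]);y=(p0+R0.apply(r_rel))[1]
    pts=[(p0,R0)]
    for i in range(1,n+1):
        t=a+(th1-a)*i/n; pts.append((tcp(OE(18-gap-2.5*np.sin(max(t,0)),eb,t,y),t),Rt(t)))
    for (p,q),(p2,q2) in zip(pts,pts[1:]):
        print("dr",np.round((q.inv()*q2).as_rotvec()*18/np.pi,3).tolist(),"dp",np.round(q.inv().apply(p2-p)/50,4).tolist())
E
python3 - <<'E'
from h import *
relay(); tiltplan(.25,6)
E
```

```text
t 15.75 O [570.91 125.42  48.57] rel E/O [-15.49   6.67] th 0.393 roll 0.0021 yaw 0.0007 F [ 4.   -0.48 -3.9 ] M [-0.01 -1.21 -0.05] grip 0.521
E in relay [16.86 -0.24]
dr [-0.136, -0.01, 0.008] dp [-0.0002, 0.0057, 0.0069]
dr [-0.136, 0.0, 0.0] dp [0.0, 0.0013, 0.0082]
dr [-0.136, 0.0, 0.0] dp [0.0, 0.0013, 0.0082]
dr [-0.136, 0.0, 0.0] dp [0.0, 0.0013, 0.0082]
dr [-0.136, 0.0, 0.0] dp [0.0, 0.0013, 0.0083]
dr [-0.136, 0.0, 0.0] dp [0.0, 0.0013, 0.0083]
```

servo_tool([
  {"dr": [-0.13,-0.01,0.01],"delta_pos": [0,0.004,0.007],"hand": 0.3},
  {"dr": [-0.135,0,0],"delta_pos": [0,0.001,0.008],"hand": 0.3},
  {"dr": [-0.135,0,0],"delta_pos": [0,0.001,0.008],"hand": 0.3},
])

```text
time_s: 16.12
eef_pos: [568.1, 125.1, 42.8]
ee_rot: [-0.112, 0.698, 0.698, -0.112]
force: [0.9, -0.6, -1.5]
grip_width: 0.518
```

Run:
```python
from h import *
relay(); tiltplan(.25,3)
```

```text
t 16.125 O [570.22 125.41  47.53] rel E/O [-16.18   5.63] th 0.319 roll -0.0004 yaw -0.0004 F [ 0.93 -0.59 -1.46] M [ 0.01 -0.36  0.05] grip 0.518
E in relay [17.13 -0.27]
dr [-0.132, 0.002, -0.003] dp [0.0, 0.0075, 0.0073]
dr [-0.132, 0.0, 0.0] dp [0.0, 0.0012, 0.008]
dr [-0.132, 0.0, 0.0] dp [0.0, 0.0012, 0.008]
```

servo_tool([
  {"dr": [-0.13,0,0],"delta_pos": [0,0.005,0.008],"hand": 0.3},
  {"dr": [-0.13,0,0],"delta_pos": [0,0.001,0.008],"hand": 0.3},
  {"dr": [-0.13,0,0],"delta_pos": [0,0.001,0.008],"hand": 0.3},
])

```text
time_s: 16.5
eef_pos: [567.7, 125.1, 41.6]
ee_rot: [-0.087, 0.702, 0.702, -0.087]
force: [0.3, 0.5, -1.3]
grip_width: 0.519
```

Run:
```python
from h import *
relay(); tiltplan(.16,4)
```

```text
t 16.5 O [569.48 125.44  46.51] rel E/O [-16.92   4.61] th 0.247 roll -0.0004 yaw -0.0003 F [ 0.34  0.5  -1.28] M [-0.08 -0.2  -0.  ] grip 0.519
E in relay [17.53 -0.34]
dr [-0.124, 0.002, -0.002] dp [0.0, 0.012, 0.0084]
dr [-0.124, 0.0, 0.0] dp [0.0, 0.0011, 0.0076]
dr [-0.124, 0.0, 0.0] dp [0.0, 0.0011, 0.0076]
dr [-0.124, 0.0, 0.0] dp [0.0, 0.0011, 0.0077]
```

servo_tool([
  {"dr": [-0.125,0,0],"delta_pos": [0,0.008,0.008],"hand": 0.3},
  {"dr": [-0.125,0,0],"delta_pos": [0,0.002,0.008],"hand": 0.3},
])

```text
time_s: 16.75
eef_pos: [567.8, 125.2, 40.8]
ee_rot: [-0.071, 0.704, 0.703, -0.071]
force: [-0.5, 0.3, 0.6]
grip_width: 0.52
```

Run:
```python
from h import *
relay(); tiltplan(.16,2)
```

```text
t 16.75 O [569.33 125.46  45.8 ] rel E/O [-17.07   3.9 ] th 0.201 roll -0.0004 yaw -0.0002 F [-0.46  0.33  0.63] M [-0.02  0.08 -0.02] grip 0.52
E in relay [17.51 -0.42]
dr [-0.116, 0.002, -0.002] dp [0.0, 0.0092, 0.0095]
dr [-0.116, 0.0, 0.0] dp [0.0, 0.001, 0.0072]
```

servo_tool([
  {"dr": [-0.12,0,0],"delta_pos": [0,0.004,0.008],"hand": 0.3},
  {"dr": [-0.12,0,0],"delta_pos": [0,0.001,0.008],"hand": 0.3},
])

```text
time_s: 17.0
eef_pos: [567.8, 125.2, 40.3]
ee_rot: [-0.055, 0.705, 0.705, -0.055]
force: [-0.6, 0.4, 1.6]
grip_width: 0.521
```

Run:
```python
from h import *
relay(); tiltplan(.1,3)
```

```text
t 17.0 O [569.12 125.49  45.34] rel E/O [-17.28   3.44] th 0.156 roll -0.0004 yaw -0.0002 F [-0.56  0.37  1.62] M [0.02 0.22 0.01] grip 0.521
E in relay [17.61 -0.72]
dr [-0.107, 0.002, -0.001] dp [0.0, 0.0089, 0.015]
dr [-0.107, 0.0, 0.0] dp [0.0, 0.0009, 0.0066]
dr [-0.107, 0.0, 0.0] dp [0.0, 0.0009, 0.0066]
```

servo_tool([
  {"dr": [-0.12,0,0],"delta_pos": [0,0.003,0.014],"hand": 0.3},
  {"dr": [-0.12,0,0],"delta_pos": [0,0.001,0.01],"hand": 0.3},
])

```text
time_s: 17.25
eef_pos: [567.8, 125.2, 39.1]
ee_rot: [-0.039, 0.706, 0.706, -0.039]
force: [0.9, -0.1, -0.1]
grip_width: 0.519
```

Run:
```python
from h import *
relay(); tiltplan(.05,3)
```

```text
t 17.25 O [568.85 125.5   44.18] rel E/O [-17.55   2.28] th 0.111 roll -0.0004 yaw -0.0002 F [ 0.92 -0.14 -0.06] M [0.02 0.09 0.  ] grip 0.519
E in relay [17.69 -0.32]
dr [-0.117, 0.002, -0.001] dp [0.0, 0.0085, 0.0076]
dr [-0.117, 0.0, 0.0] dp [0.0, 0.001, 0.0073]
dr [-0.117, 0.0, 0.0] dp [0.0, 0.001, 0.0073]
```

servo_tool([
  {"dr": [-0.12,0,0],"delta_pos": [0,0.003,0.009],"hand": 0.3},
  {"dr": [-0.12,0,0],"delta_pos": [0,0.001,0.009],"hand": 0.3},
])

```text
time_s: 17.5
eef_pos: [568.0, 125.2, 38.2]
ee_rot: [-0.023, 0.707, 0.707, -0.024]
force: [-0.3, 0.7, 1.6]
grip_width: 0.522
```

Run:
```python
from h import *
relay(); tiltplan(0,3,eb=0)
```

```text
t 17.5 O [568.8  125.5   43.34] rel E/O [-17.6    1.44] th 0.066 roll -0.0004 yaw -0.0001 F [-0.3   0.7   1.58] M [ 0.01  0.15 -0.  ] grip 0.522
E in relay [17.66 -0.28]
dr [-0.126, 0.002, -0.001] dp [0.0, 0.0057, 0.0135]
dr [-0.126, 0.0, 0.0] dp [0.0, 0.0013, 0.0079]
dr [-0.126, 0.0, 0.0] dp [0.0, 0.0013, 0.0079]
```

servo_tool([
  {"dr": [-0.12,0,0],"delta_pos": [0,0.003,0.01],"hand": 0.3},
  {"dr": [-0.12,0,0],"delta_pos": [0,0.001,0.009],"hand": 0.3},
])

```text
time_s: 17.75
eef_pos: [568.2, 125.2, 37.4]
ee_rot: [-0.007, 0.707, 0.707, -0.008]
force: [-1.2, -0.7, 2.2]
grip_width: 0.521
```

Run:
```python
from h import *
relay(); tiltplan(0,3,eb=0)
```

```text
t 17.75 O [568.83 125.51  42.58] rel E/O [-17.57   0.68] th 0.021 roll -0.0004 yaw -0.0001 F [-1.15 -0.74  2.18] M [-0.03  0.17  0.03] grip 0.521
E in relay [17.58 -0.32]
dr [-0.04, 0.002, -0.001] dp [0.0, 0.001, 0.0088]
dr [-0.04, 0.0, 0.0] dp [0.0, 0.0004, 0.0025]
dr [-0.04, 0.0, 0.0] dp [0.0, 0.0004, 0.0025]
```

servo_tool([
  {"dr": [-0.08,0,0],"delta_pos": [0,0,0.009],"hand": 0.3},
  {"dr": [-0.05,0,0],"delta_pos": [0,0,0.006],"hand": 0.3},
])

```text
time_s: 18.0
eef_pos: [568.4, 125.2, 37.1]
ee_rot: [0.002, 0.707, 0.707, 0.001]
force: [-2.2, -0.2, 5.6]
grip_width: 0.52
```

Run:
```python
from h import *
relay(); tiltplan(0,3,eb=0)
```

```text
t 18.0 O [568.91 125.52  42.28] rel E/O [-17.49   0.38] th -0.005 roll -0.0004 yaw -0.0001 F [-2.18 -0.24  5.61] M [-0.07  0.45 -0.06] grip 0.52
E in relay [17.49 -0.46]
dr [0.009, 0.002, -0.001] dp [0.0, -0.0023, 0.0086]
dr [0.009, 0.0, 0.0] dp [0.0, -0.0002, -0.0006]
dr [0.009, 0.0, 0.0] dp [0.0, -0.0002, -0.0006]
```

servo_tool([
  {"dr": [-0.05,0,0],"delta_pos": [0,0,0.01],"hand": 0.3},
  {"dr": [-0.03,0,0],"delta_pos": [0,0,0.01],"hand": 0.3},
])

```text
time_s: 18.25
eef_pos: [568.5, 125.2, 37.3]
ee_rot: [0.007, 0.707, 0.707, 0.007]
force: [-4.0, -0.8, 8.5]
grip_width: 0.521
```

Run:
```python
from h import *
relay()
```

```text
t 18.25 O [568.91 125.53  42.43] rel E/O [-17.49   0.53] th -0.02 roll -0.0005 yaw -0.0 F [-3.96 -0.81  8.52] M [-0.05  0.79  0.03] grip 0.521
E in relay [17.47 -0.87]
```

servo_tool([
  {"dr": [0.06,0,0],"delta_pos": [0,0,0.004],"hand": 0.3},
  {"dr": [0.05,0,0],"delta_pos": [0,0,0.0],"hand": 0.3},
])

```text
time_s: 18.5
eef_pos: [568.4, 125.2, 37.1]
ee_rot: [0.0, 0.707, 0.707, -0.0]
force: [-2.3, 0.7, 2.5]
grip_width: 0.517
```

Run:
```python
from h import *
relay()
```

```text
t 18.5 O [568.88 125.54  42.26] rel E/O [-17.52   0.36] th 0.0 roll -0.0005 yaw 0.0 F [-2.27  0.74  2.53] M [ 0.02  0.28 -0.01] grip 0.517
E in relay [17.52 -0.36]
```

Run:
```python
from h import *
img,d,W,c=snap("wrist","w7")
a=img[160:320,150:350]; b=np.load("w6.npz")["img"][160:320,150:350]
cv2.imwrite("pics/w7c.png",cv2.resize(np.vstack([a,b])[...,::-1],None,fx=3,fy=1.87,interpolation=cv2.INTER_CUBIC))
img,d,W,c=snap("side","side3")
cv2.imwrite("pics/s3.png",cv2.resize(img[150:230,210:290][...,::-1],None,fx=7,fy=7,interpolation=cv2.INTER_CUBIC))
relay()
```

```text
t 18.6 O [568.95 125.53  42.28] rel E/O [-17.45   0.38] th -0.0 roll -0.0005 yaw -0.0 F [-1.96  0.11  3.35] M [-0.07  0.36 -0.03] grip 0.521
E in relay [17.45 -0.38]
```

View pics/w7c.png

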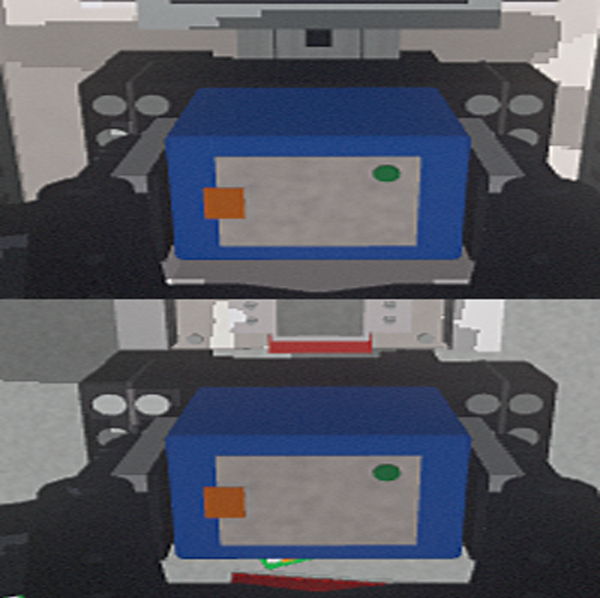

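View pics/s3.png

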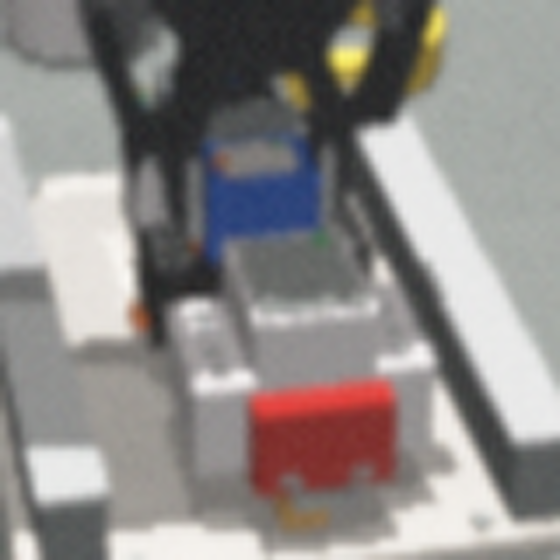

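servo_tool([
  {"dr": [0,0,0],"delta_pos": [0,-0.008,0],"hand": 0.3},
])

```text
time_s: 18.73
eef_pos: [568.4, 125.2, 37.1]
ee_rot: [0.001, 0.707, 0.707, 0.0]
force: [0.7, 0.1, 2.3]
grip_width: 0.516
```

servo_tool([
  {"dr": [0,0,0],"delta_pos": [0,-0.008,0],"hand": 0.3},
])

```text
time_s: 18.85
eef_pos: [568.4, 125.2, 37.1]
ee_rot: [0.001, 0.707, 0.707, 0.001]
force: [1.0, 0.3, 1.8]
grip_width: 0.519
```

Run:
```python
from h import *
relay()
```

```text
t 18.85 O [568.9  125.52  42.29] rel E/O [-17.5    0.39] th -0.002 roll -0.0004 yaw -0.0 F [1.01 0.28 1.75] M [-0.04 -0.3   0.05] grip 0.519
E in relay [17.5  -0.42]
```

servo_tool([
  {"dr": [0,0,0],"delta_pos": [0,0,-0.01],"hand": 0.3},
])

```text
time_s: 18.98
eef_pos: [568.1, 125.2, 37.2]
ee_rot: [0.001, 0.707, 0.707, 0.0]
force: [-0.0, 0.8, -1.4]
grip_width: 0.52
```

servo_tool([
  {"dr": [0,0,0],"delta_pos": [0,0,-0.01],"hand": 0.3},
])

```text
time_s: 19.1
eef_pos: [568.1, 125.2, 37.4]
ee_rot: [0.001, 0.707, 0.707, 0.0]
force: [1.9, 0.7, -2.6]
grip_width: 0.521
```

servo_tool([
  {"dr": [0,0,0],"delta_pos": [0,0,-0.01],"hand": 0.3},
])

```text
time_s: 19.23
eef_pos: [568.0, 125.2, 37.7]
ee_rot: [0.001, 0.707, 0.707, 0.0]
force: [1.6, 0.8, -2.2]
grip_width: 0.523
```

Run:
```python
from h import *
relay()
```

```text
t 19.225 O [568.54 125.46  42.83] rel E/O [-17.86   0.93] th -0.001 roll -0.0004 yaw -0.0002 F [ 1.57  0.75 -2.23] M [ 0.02 -0.22 -0.03] grip 0.523
E in relay [17.86 -0.95]
```

servo_tool([
  {"dr": [0,0,0],"delta_pos": [0,0.008,0],"hand": 0.3},
])

```text
time_s: 19.35
eef_pos: [568.2, 125.1, 37.6]
ee_rot: [0.0, 0.707, 0.707, -0.0]
force: [0.5, 0.1, -1.8]
grip_width: 0.519
```

servo_tool([
  {"dr": [0,0,0],"delta_pos": [0,0.006,0],"hand": 0.3},
])

```text
time_s: 19.48
eef_pos: [568.3, 125.2, 37.5]
ee_rot: [0.0, 0.707, 0.707, -0.0]
force: [0.1, 0.4, -1.2]
grip_width: 0.516
```

servo_tool([
  {"dr": [0,0,0],"delta_pos": [0,0,0],"hand": 0.3},
])

```text
time_s: 19.6
eef_pos: [568.3, 125.1, 37.4]
ee_rot: [0.0, 0.707, 0.707, -0.0]
force: [-0.5, 0.3, -0.7]
grip_width: 0.519
```

Run:
```python
from h import *
relay()
```

```text
t 19.6 O [568.76 125.45  42.56] rel E/O [-17.64   0.66] th 0.0 roll -0.0005 yaw -0.0002 F [-0.48  0.31 -0.73] M [ 0.02  0.01 -0.01] grip 0.519
E in relay [17.64 -0.66]
```

servo_tool([
  {"dr": [0,0,0],"delta_pos": [0,0,-0.012],"hand": 0.3},
  {"dr": [0,0,0],"delta_pos": [0,0,-0.012],"hand": 0.3},
])

```text
time_s: 19.85
eef_pos: [568.0, 125.2, 38.2]
ee_rot: [-0.0, 0.707, 0.707, -0.001]
force: [2.1, 0.2, -7.0]
grip_width: 0.522
```

servo_tool([
  {"dr": [0,0,0],"delta_pos": [0,0,-0.012],"hand": 0.3},
])

```text
time_s: 19.98
eef_pos: [568.0, 125.1, 38.3]
ee_rot: [-0.0, 0.707, 0.707, -0.001]
force: [3.2, 0.0, -9.9]
grip_width: 0.522
```

Run:
```python
from h import *
relay()
```

```text
t 19.975 O [568.51 125.44  43.43] rel E/O [-17.89   1.53] th 0.001 roll -0.0004 yaw -0.0003 F [ 3.25  0.04 -9.95] M [ 0.04 -0.84 -0.02] grip 0.522
E in relay [17.89 -1.51]
```

The clip has snapped in: it now resists lifting at its 0.9 mm play, and there is no residual spring force. Next I'll return to mid-play and slide towards the contactor.

servo_tool([
  {"dr": [0,0,0],"delta_pos": [0,0.004,0.012],"hand": 0.3},
  {"dr": [0,0,0],"delta_pos": [0.03,0.002,0.005],"hand": 0.3},
  {"dr": [0,0,0],"delta_pos": [0.05,0,0],"hand": 0.3},
])

```text
time_s: 20.35
eef_pos: [568.4, 129.2, 38.1]
ee_rot: [-0.0, 0.707, 0.707, -0.001]
force: [0.3, -1.9, -2.7]
grip_width: 0.52
```

Run:
```python
from h import *
relay()
```

```text
t 20.35 O [568.9  129.54  43.21] rel E/O [-17.5    1.31] th 0.001 roll -0.0005 yaw -0.0004 F [ 0.31 -1.87 -2.71] M [-0.16 -0.01  0.01] grip 0.52
E in relay [17.5  -1.29]
```

servo_tool([
  {"dr": [0,0,0],"delta_pos": [0.05,0,0.008],"hand": 0.3},
  {"dr": [0,0,0],"delta_pos": [0.06,0,0.004],"hand": 0.3},
  {"dr": [0,0,0],"delta_pos": [0.06,0,0],"hand": 0.3},
  {"dr": [0,0,0],"delta_pos": [0.06,0,0],"hand": 0.3},
])

```text
time_s: 20.85
eef_pos: [568.5, 141.8, 37.8]
ee_rot: [-0.0, 0.707, 0.707, -0.0]
force: [-0.9, 0.1, -1.0]
grip_width: 0.521
```

Run:
```python
from h import *
relay()
```

```text
t 20.85 O [568.98 142.09  42.95] rel E/O [-17.42   1.05] th 0.001 roll -0.0004 yaw -0.0001 F [-0.89  0.15 -1.04] M [0.03 0.06 0.02] grip 0.521
E in relay [17.42 -1.04]
```

servo_tool([
  {"dr": [0,0,0],"delta_pos": [0.04,0,0.004],"hand": 0.3},
  {"dr": [0,0,0],"delta_pos": [0.025,0,0.002],"hand": 0.3},
  {"dr": [0,0,0],"delta_pos": [0.015,0,0.0],"hand": 0.3},
])

```text
time_s: 21.22
eef_pos: [568.5, 146.3, 37.5]
ee_rot: [-0.0, 0.707, 0.707, -0.0]
force: [0.8, 0.1, -0.9]
grip_width: 0.52
```

servo_tool([
  {"dr": [0,0,0],"delta_pos": [0.014,0,0],"hand": 0.3},
  {"dr": [0,0,0],"delta_pos": [0.014,0,0],"hand": 0.3},
])

```text
time_s: 21.48
eef_pos: [568.5, 147.6, 37.5]
ee_rot: [-0.0, 0.707, 0.707, -0.0]
force: [-0.6, 1.1, -1.4]
grip_width: 0.524
```

Run:
```python
from h import *
relay()
```

```text
t 21.475 O [568.99 147.95  42.62] rel E/O [-17.41   0.72] th 0.001 roll -0.0004 yaw -0.0 F [-0.56  1.14 -1.38] M [-0.01 -0.01 -0.08] grip 0.524
E in relay [17.41 -0.71]
```

servo_tool([
  {"dr": [0,0,0],"delta_pos": [0.012,0,0],"hand": 0.3},
])

```text
time_s: 21.6
eef_pos: [568.5, 148.3, 37.5]
ee_rot: [-0.0, 0.707, 0.707, -0.0]
force: [0.8, -0.4, -0.9]
grip_width: 0.519
```

servo_tool([
  {"dr": [0,0,0],"delta_pos": [0.012,0,0],"hand": 0.3},
])

```text
time_s: 21.72
eef_pos: [568.5, 148.9, 37.5]
ee_rot: [-0.0, 0.707, 0.707, -0.0]
force: [0.1, 0.1, -2.3]
grip_width: 0.521
```

servo_tool([
  {"dr": [0,0,0],"delta_pos": [0.012,0,0],"hand": 0.3},
])

```text
time_s: 21.85
eef_pos: [568.5, 149.2, 37.5]
ee_rot: [0.0, 0.707, 0.707, -0.001]
force: [-0.6, -3.3, -0.9]
grip_width: 0.518
```

servo_tool([
  {"dr": [0,0,0],"delta_pos": [0.012,0,0],"hand": 0.3},
])

```text
time_s: 21.98
eef_pos: [568.5, 149.2, 37.5]
ee_rot: [0.0, 0.707, 0.707, -0.001]
force: [-1.3, -5.1, -0.2]
grip_width: 0.518
```

Run:
```python
from h import *
relay()
```

```text
t 21.975 O [568.99 149.51  42.69] rel E/O [-17.41   0.79] th 0.001 roll -0.0021 yaw -0.0003 F [-1.32 -5.12 -0.18] M [-0.93  0.12 -0.17] grip 0.518
E in relay [17.41 -0.78]
```

servo_tool([
  {"dr": [0,0,0],"delta_pos": [0.003,0,0.008],"hand": 0.3},
  {"dr": [0,0,0],"delta_pos": [0.003,0,0.004],"hand": 0.3},
])

```text
time_s: 22.22
eef_pos: [568.6, 149.2, 37.2]
ee_rot: [0.001, 0.707, 0.707, -0.001]
force: [-1.4, -3.3, 1.2]
grip_width: 0.522
```

servo_tool([
  {"dr": [0,0,0],"delta_pos": [0.001,0,0],"hand": 0.56},
  {"dr": [0,0,0],"delta_pos": [0,0,0],"hand": 0.6},
  {"dr": [0,0,0],"delta_pos": [0,0,0],"hand": 0.65},
  {"dr": [0,0,0],"delta_pos": [0,0,0],"hand": 0.7},
])

```text
time_s: 22.72
eef_pos: [568.9, 150.4, 37.4]
ee_rot: [0.0, 0.707, 0.707, -0.0]
force: [-0.8, -0.7, -0.3]
grip_width: 0.701
```

Run:
```python
from h import *
relay()
img,d,W,c=snap("wrist","w8")
plan([568.5,149,150],down(np.pi/2),5)
```

```text
t 22.725 O [569.37 150.72  42.53] rel E/O [-17.03   0.63] th -0.001 roll -0.0007 yaw -0.0001 F [-0.79 -0.7  -0.26] M [-0.02  0.   -0.03] grip 0.701
E in relay [17.03 -0.64]
0 dr [0.001, 0.001, -0.0] dp [-0.006, -0.001, -0.45]
1 dr [0.001, 0.001, -0.0] dp [-0.006, -0.001, -0.45]
2 dr [0.001, 0.001, -0.0] dp [-0.006, -0.001, -0.45]
3 dr [0.001, 0.001, -0.0] dp [-0.006, -0.002, -0.45]
4 dr [0.001, 0.001, -0.0] dp [-0.006, -0.002, -0.45]
```

View pics/w8.png

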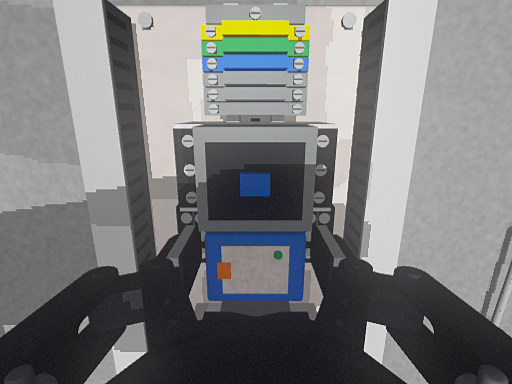

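servo_tool([
  {"dr": [0,0,0],"delta_pos": [-0.02,0,0],"hand": 0.8},
  {"dr": [0,0,0],"delta_pos": [0,0,-0.15],"hand": 0.85},
  {"dr": [0,0,0],"delta_pos": [0,0,-0.3],"hand": 0.85},
  {"dr": [0,0,0],"delta_pos": [0,0,-0.5],"hand": 0.85},
  {"dr": [0,0,0],"delta_pos": [0,0,-0.6],"hand": 0.85},
  {"dr": [0,0,0],"delta_pos": [0,0,-0.6],"hand": 0.85},
  {"dr": [0,0,0],"delta_pos": [-0.4,0,-0.5],"hand": 0.85},
  {"dr": [0,0,0],"delta_pos": [0,0,0],"hand": 0.85},
])

```text
time_s: 23.78
eef_pos: [569.4, 129.3, 180.5]
ee_rot: [0.002, 0.707, 0.707, 0.002]
force: [0.3, 0.2, -1.2]
grip_width: 0.851
```

Run:
```python
from h import *
st()
img,d,W,c=snap("wrist","w9")
m=(W[...,2]>98)&(W[...,2]<108)&(abs(W[...,0]-568)<35)&(W[...,1]>110)&(W[...,1]<166)
P=W[m]; print("block top",len(P),np.median(P,0).round(2),cv2.minAreaRect(P[:,:2].astype(np.float32)))
A=np.c_[P[:,0]-568,P[:,1]-149,np.ones(len(P))];print("slopes",np.linalg.lstsq(A,P[:,2],rcond=None)[0].round(4))
m=(W[...,2]>60)&(W[...,2]<75)&(abs(W[...,0]-568)<55)&(W[...,1]>120)&(W[...,1]<175)
P=W[m]; print("shoulders",len(P),np.median(P,0).round(2),cv2.minAreaRect(P[:,:2].astype(np.float32)))
for s in(1,-1):
    Q=P[(P[:,0]-568.5)*s>25];print(s,np.median(Q,0).round(2),Q.min(0).round(1),Q.max(0).round(1))
```

```text
{'time_s': 23.775, 'eef_pos': [569.356, 129.315, 180.483], 'ee_rot': [0.002, 0.707, 0.707, 0.002], 'force': [0.259, 0.189, -1.163], 'wrist_torque': [0.04, 0.092, -0.043], 'grip_width': 0.851, 'joints': [0.023, 0.451, 1.341, -0.0, 1.343, 0.023]}
block top 1722 [568.71 150.   104.35] ((568.793212890625, 149.07522583007812), (45.029518127441406, 33.62187194824219), 0.08574756979942322)
slopes [-2.400000e-03  1.000000e-03  1.043564e+02]
shoulders 1134 [594.8  149.7   68.32] ((568.70703125, 152.22503662109375), (42.178802490234375, 90.09130096435547), 89.98176574707031)
1 [604.17 149.09  68.27] [593.9 131.4  63.1] [613.8 171.3  74.7]
-1 [532.95 149.82  68.37] [523.7 131.1  65. ] [543.2 173.3  75. ]
```

View pics/w9.png

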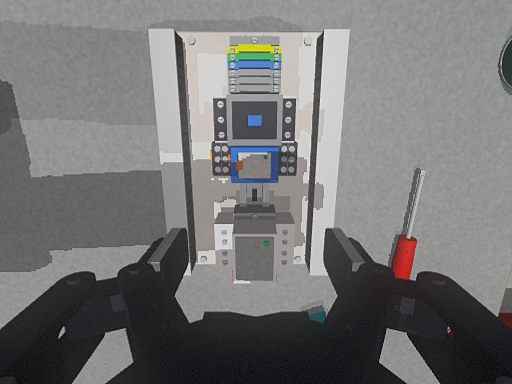

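Run:
```python
from h import *
z=np.load("w9.npz");W=z["W"];img=z["img"]
m=(W[...,2]>36)&(W[...,2]<48)&(abs(W[...,0]-568.4)<17)&(W[...,1]>92)&(W[...,1]<125)
print("rail",m.sum(),np.median(W[m],0).round(2))
m=(W[...,2]>8)&(W[...,2]<15)&(abs(W[...,0]-568)<70)&(W[...,1]>90)&(W[...,1]<200);print("plate",np.median(W[m],0))
for u in (220,222,284,289,255): print(u,[(v,round(float(W[v,u,1]),1),round(float(W[v,u,2]),1)) for v in range(126,152,2)])
cv2.imwrite("pics/w9c.png",cv2.resize(img[85:205,195:315][...,::-1],None,fx=5,fy=5,interpolation=cv2.INTER_CUBIC))
img,d,W,c=snap("scene","scene9")
a=img[135:245,220:365]; b=img[200:290,90:250]
cv2.imwrite("pics/sc9.png",cv2.resize(a[...,::-1],None,fx=5,fy=5,interpolation=cv2.INTER_CUBIC))
cv2.imwrite("pics/sc9b.png",img[...,::-1])
```

```text
rail 255 [558.97 103.79  42.15]
plate [546.23881777 126.52945124  11.06242382]
220 [(126, 183.3, 77.0), (128, 181.3, 77.2), (130, 179.4, 76.7), (132, 177.5, 77.5), (134, 175.6, 78.7), (136, 173.6, 78.4), (138, 171.6, 78.5), (140, 169.5, 76.5), (142, 167.5, 77.0), (144, 164.6, 68.7), (146, 162.5, 68.7), (148, 160.5, 68.8), (150, 158.2, 67.2)]
222 [(126, 183.2, 76.2), (128, 181.3, 76.3), (130, 179.3, 75.8), (132, 177.5, 78.2), (134, 175.6, 78.5), (136, 173.6, 78.3), (138, 171.5, 76.8), (140, 169.6, 77.6), (142, 167.3, 74.9), (144, 164.5, 67.8), (146, 162.5, 68.5), (148, 160.6, 69.7), (150, 158.4, 69.1)]
284 [(126, 183.3, 76.4), (128, 181.4, 77.1), (130, 179.4, 76.6), (132, 177.3, 75.1), (134, 175.5, 77.0), (136, 173.6, 77.7), (138, 171.3, 74.7), (140, 169.4, 75.9), (142, 167.5, 76.2), (144, 164.4, 67.1), (146, 162.6, 68.8), (148, 160.6, 69.5), (150, 158.4, 69.0)]
289 [(126, 183.3, 77.5), (128, 181.3, 76.7), (130, 179.3, 74.9), (132, 177.5, 77.3), (134, 175.5, 77.5), (136, 173.5, 76.7), (138, 171.5, 76.4), (140, 169.5, 76.9), (142, 167.5, 76.4), (144, 164.5, 67.7), (146, 162.5, 68.2), (148, 160.3, 67.1), (150, 158.3, 67.9)]
255 [(126, 184.5, 104.2), (128, 182.8, 104.4), (130, 181.1, 104.7), (132, 179.2, 103.4), (134, 177.5, 104.3), (136, 175.7, 103.7), (138, 174.0, 104.7), (140, 171.9, 102.0), (142, 170.2, 103.4), (144, 168.3, 102.0), (146, 166.2, 99.7), (148, 164.8, 103.3), (150, 163.2, 105.4)]
```

View pics/w9c.png

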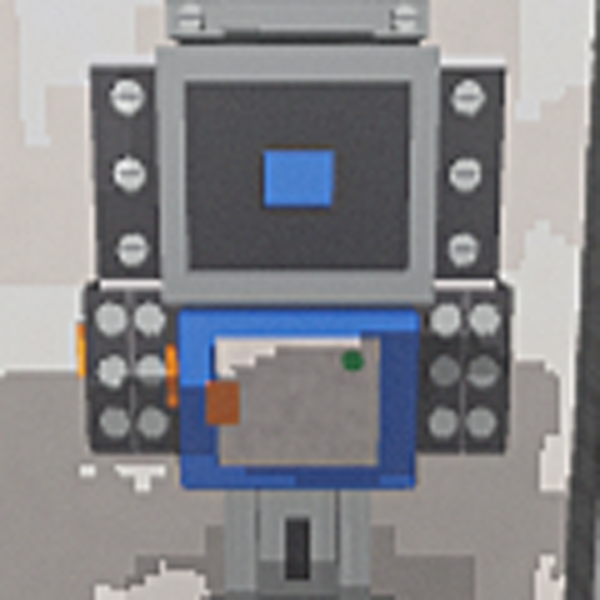

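View pics/sc9.png

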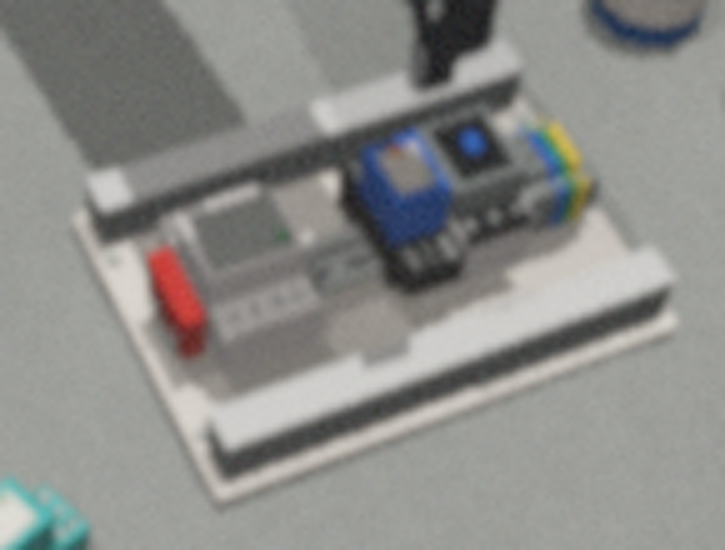

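View pics/sc9b.png

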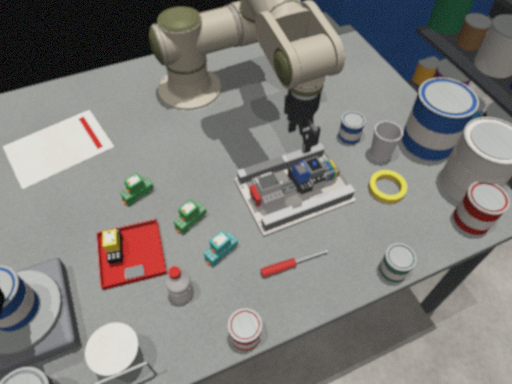

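The relay block is at px (255,163), level and flush with the contactor. The seat works out at 42.35 against the rail's 42.15 in the same picture. Nothing else has moved, and the gripper is clear. I'll hand it in.

Run:
```python
from h import *
print(ticket.finish_job()); st()
```

```text
the job is handed in; nothing more can be done
None
the job is handed in; nothing more can be done
```

The blue relay is fitted on the rail up against the contactor, released, and the job is handed in at about 24 s of the 72 s. `finish_job` gives no verdict, so the result rests on my own checks.

**What I did**
- I gripped the blue relay in the tray and carried it over the gap, tilted 0.45 rad with the hook side down.
- I found the rail's far edge by touch and hooked the lip under it; contact forces there stayed around 5 N.
- I tilted it down until the clip snapped under the near edge, which took at most about 10 N.
- I slid it along until it met the contactor (about 5 N), let go and moved clear.

**Last checks**
- **Clip:** a gentle lift was stopped after about 1 mm with about 8 N, and no spring force was left sideways, so it is snapped in.
- **Seating:** in the last picture the relay is level, with its seat at 42.35 mm and the rail top at 42.15 mm.
- **Position:** its middle is at y 149.1 and the contactor side at about y 167, with no gap to be seen. Everything else looks where it was.

**What disagreed**
- **TCP offset:** the real fingertips sit about 36 mm behind the reported TCP. The first grip therefore closed in the air above the relay without touching it; I corrected for this and gripped again.
- **Clip reading:** right after the snap, friction made the force look as if the clip had not passed. I lifted gently to settle it before sliding.

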